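# Unlock the brake-pad fixture, load its pads and lock it

### The arm

A 6-joint arm with a two-finger parallel gripper is mounted at the origin on a cart in front of the work surface, level with it; the furniture and walls round the work are solid. World frame = base frame: x ahead of the robot, y to its left, z up, the work surface at z = 0. Lengths are in m, angles in rad, forces in N, time in s.
With the tool pointing down it reaches from about 0.275 to 0.825 m from the base axis. Payload 4.9 kg.
Tool frame: the origin (TCP) lies on the centre line of the jaws, within the pads' length; the fingertips stand 11 mm ahead of it and the grasp point (between the pads) lies 8 mm behind it (nose_length is the distance from the TCP to the fingertips, in m); z points along the fingers, y is the line along which they close (so a half turn about z gives the same grasp; the last joint's range is limited). The gripper opens to 85 mm and grips with 20 to 120 N. Pads are 22 mm wide; open, the fingers measure 114 mm over their backs; the gripper's body (76 mm by 85 mm) begins 54 mm behind the grasp point. The pads swing forward as they close: fully open they stand 13 mm farther back than shut.
Start: joints at [-1.457, 0.326, -0.193, 1.052, 0, 1.437], TCP at [0.135, -0.533, 0.242] pointing down, gripper open.
Joint ranges: [-2.65, 2.65], [-0.97, 1.79], [-1.3, 1.35], [-1.93, 2.1], [-1.47, 1.37], [-3.14, 3.14]. Speed limits (rad/s): [2.57, 2.57, 3.14, 3.14, 3.14, 3.14].

### API

Orientations are given as a unit quaternion [x, y, z, w].
In Python, from cell import observe, capture, calibration, job_done, nose_length gives the robot as it stands.
- The arm moves only by the shell command python3 -m pendant 'ROWS' [FORCE]. ROWS is JSON, a list of rows, each a list of 7 numbers: the shift along the tool's x, y, z in units of 30 mm (1.0 is 30 mm), then the turn, a rotation vector about the tool's x, y, z in units of 5 degrees (1.0 is 5 degrees), then the opening in per cent of the stroke, from 0 (shut) to 100 (fully open). In form: [[dx, dy, dz, wx, wy, wz, hand], ...]. A call has 1 to 5 rows; each row is the pose to reach, as a shift and turn from the pose commanded when the call began, along the tool's axes at that moment; what a row does not reach only later rows make up. A row lasts 1/10 s, in which the tool goes at most 50 mm and 8.59 degrees, less where a joint would pass 70% of its speed; a pose out of reach is approached as far as the arm can. A call with a gripper value outside its range is refused whole. The fingers move at their own pace and stop on an object; FORCE is the grip in N (left out, the last holds). Time passes only in rows, so rows that repeat a pose let the fingers close. It gives the time, the measured TCP pose, the force, the opening and the grip force at its end, in the units of the state.
- observe(): the state, without advancing time (a new reading comes with each control period).
- capture(name): name is "scene" or "top" or "wrist"; returns the picture (400x640x3 uint8, blue, green, red); there is no depth.
- calibration(name): a dict with "K" (3x3 intrinsics, pixels), "dist_coeffs" ([k1, k2, p1, p2, k3] as OpenCV has them; the pictures are not rectified), "R" (3x3) and "t" (3): a world point X has camera coordinates R X + t; the wrist camera has in their place "hand_eye" (4x4, takes a point from camera to tool coordinates, whose origin is the TCP and whose axes are the flange's). Camera axes: x right, y down, z forward; pixel columns grow to the right and rows downward; lengths in m; the calibration is good to about 2 mm. A picture is of the moment at which its call begins: read the wrist's pose just before it. calibration takes no time and is no camera call.
- job_done(): hands the job in; it is judged then, once.
The state is a dict: "clock": time; "qpos": joint angles; "qvel": joint speeds; "joint_efforts": joint torques, N m; "ee_pos": TCP position; "orientation": TCP orientation; "wrist_force": force on the tool from outside, world axes, zero at the start; "moment": the same for the moment, N m; "width": opening from 0.0 (shut) to 1.0 (fully open); "finger_force": force on a finger pad.
Only numpy, scipy, OpenCV 4.12 (cv2) and the standard library are available. Lean on these libraries where they do the work, as an engineer would, in place of code of your own. Each camera call takes 0.05 s, during which the arm holds its last target. There are 200 camera calls.

### The job

The brake-pad fixture is locked: its cam bar lies over the inner ends of both pad bays. Try the keys from the rack in its lock, one at a time, until one swings the bar round to its open stop, take that key out, and slide every brake pad that lies on the work board (one or two) into a bay, lining up, ears between the spring clips, pressing it until it snaps down flat. Then lock the bar over the pads again with the key and leave all three keys standing in rack slots, down on their shoulders; turn the bar only with a key, never with the gripper, and leave the pliers and the tape roll where they are.

Things in the scene. Friction and masses are not known exactly. Their poses are not given: they have to be found in the camera images.
- fixture: Fixed brake-pad fixture, dark steel base 350 x 56 x 12 mm; origin under its middle, x along its length, z up. In the middle a square hollow lock body (54 mm) with the keyed hub on top, at either end (105 mm from the middle) a pad bay. The right key can be pulled straight up out of the lock with the bar locked or open; the bar then stays where it is (friction 0.06 N m).
- keyway (a point): Middle of the keyway mouth on top of the lock's steel hub (46 mm square, 14 mm thick), 68 mm above the bench. The keyway goes right through the hub, 39.5 mm along this point's x by 8.5 mm along y while the bar is locked, and turns with the hub (the point does not); over 50 mm deep. Push a key in until its shoulder rests on the hub. A key has 0.1 rad play in it.
- cam_bar (a joint): Angle of hub and cam bar (bar 16 x 8 mm, 63 mm to each side, 54 to 62 mm above the bench), anticlockwise from above: 0 locked, bar along the fixture; 1.3 rad open stop. A hidden ward, new at each start, lets only one key turn it (0.1 N m). A wrong key goes in too but meets a springy stop at 0.2 to 0.5 rad (1 N m and more): do not force it, turn it back to 0 and pull it out.
- key_a_bow (a point): Middle of a key's black bow: 18 mm (x) by 10 mm thick (y), 44 mm high. The key stands upright in the rack. 30 mm below this point is the underside of its steel shoulder (50 x 18 x 8 mm), under that a steel blade 36 mm (x) by 5 mm (y), 52 mm long, both edges notched from 15 to 25 mm below the shoulder. Same either way round. 300 g.
- key_b_bow (a point): Middle of a key's black bow: 18 mm (x) by 10 mm thick (y), 44 mm high. The key stands upright in the rack. 30 mm below this point is the underside of its steel shoulder (50 x 18 x 8 mm), under that a steel blade 36 mm (x) by 5 mm (y), 52 mm long, both edges notched from 25 to 35 mm below the shoulder. Same either way round. 300 g.
- key_c_bow (a point): Middle of a key's black bow: 18 mm (x) by 10 mm thick (y), 44 mm high. The key stands upright in the rack. 30 mm below this point is the underside of its steel shoulder (50 x 18 x 8 mm), under that a steel blade 36 mm (x) by 5 mm (y), 52 mm long, both edges notched from 35 to 45 mm below the shoulder. Same either way round. 300 g.
- slot_0 (a point): Middle of the mouth of slot 0 of the fixed plywood key rack (76 x 226 mm, 70 mm high, open below its 12 mm top). Slot 43 mm along x, 10.5 mm along y, right through; slots 72 mm apart along y. A key stands here on its shoulder with its bow's middle 30 mm above this point. z up.
- slot_1 (a point): Middle of the mouth of slot 1 of the fixed plywood key rack (76 x 226 mm, 70 mm high, open below its 12 mm top). Slot 43 mm along x, 10.5 mm along y, right through; slots 72 mm apart along y. A key stands here on its shoulder with its bow's middle 30 mm above this point. z up.
- slot_2 (a point): Middle of the mouth of slot 2 of the fixed plywood key rack (76 x 226 mm, 70 mm high, open below its 12 mm top). Slot 43 mm along x, 10.5 mm along y, right through; slots 72 mm apart along y. A key stands here on its shoulder with its bow's middle 30 mm above this point. z up.
- pad_1_mid (a point): Centre of a loose brake pad lying flat, lining up, on a board 35 mm high (one or two are there; None if absent): steel plate 100 x 50 x 6 mm (x, y, z), an ear 14 long (x), 20 wide, 6 thick at each end (128 mm over all), on top a dark lining 89 x 49 x 12 mm. 18 mm high, this point half-way up. 250 g. Same either way round. Can be gripped across y.
- pad_2_mid (a point): Centre of a loose brake pad lying flat, lining up, on a board 35 mm high (one or two are there; None if absent): steel plate 100 x 50 x 6 mm (x, y, z), an ear 14 long (x), 20 wide, 6 thick at each end (128 mm over all), on top a dark lining 89 x 49 x 12 mm. 18 mm high, this point half-way up. 250 g. Same either way round. Can be gripped across y.
- bay_left (a point): Middle of a pad bay at the seat of the ears, 14 mm above the bench (2 mm above the base); x along the pad, z up. Ear slots at 52.5 to 66.5 mm each way, 24 mm wide, open above and at the ends, flared tops 37 mm above the bench. Spring clips pinch them: a pad stops 12 mm above the seat and takes 5 to 15 N straight down to snap flat. Seated, its centre is 9 mm above this point.
- bay_right (a point): Middle of a pad bay at the seat of the ears, 14 mm above the bench (2 mm above the base); x along the pad, z up. Ear slots at 52.5 to 66.5 mm each way, 24 mm wide, open above and at the ends, flared tops 37 mm above the bench. Spring clips pinch them: a pad stops 12 mm above the seat and takes 5 to 15 N straight down to snap flat. Seated, its centre is 9 mm above this point.
- needle_pliers: Bystander: blue-handled pliers, 45 x 136 x 13 mm, lying loose; origin under the middle. Leave alone.
- tape_roll: Bystander: roll of brown tape, 69 x 66 x 18 mm, lying loose; origin under the middle. Leave alone.
Mind the look-alikes: they are no part of the job. Leave any yellow look-alike of the part that bears key_b_bow alone.

How it is judged:
On the way, in this order (a step that is already met when the one before it is completed fails the run):
1. a key, pushed in to its shoulder, has swung the cam bar open (more than 1.05 rad) (value of joint cam_bar above 1.05 rad and ((horizontal distance between key_a_bow and keyway below 0.01 m and z of key_a_bow in the frame of keyway below 0.036 m) or (horizontal distance between key_b_bow and keyway below 0.01 m and z of key_b_bow in the frame of keyway below 0.036 m) or (horizontal distance between key_c_bow and keyway below 0.01 m and z of key_c_bow in the frame of keyway below 0.036 m))), for 0.1 s.
2. every pad present is snapped flat into a bay, the bar still open (value of joint cam_bar above 1.05 rad and ((horizontal distance between pad_1_mid and bay_left below 0.005 m and z of pad_1_mid in the frame of bay_left below 0.0115 m and angle between the x axis of pad_1_mid and the x axis of bay_left, either way round below 0.12 rad) or (horizontal distance between pad_1_mid and bay_right below 0.005 m and z of pad_1_mid in the frame of bay_right below 0.0115 m and angle between the x axis of pad_1_mid and the x axis of bay_right, either way round below 0.12 rad)) and angle between each of pad_1_mid, pad_2_mid's own z axis and vertical below 0.05 rad and ((horizontal distance between pad_2_mid and bay_left below 0.005 m and z of pad_2_mid in the frame of bay_left below 0.0115 m and angle between the x axis of pad_2_mid and the x axis of bay_left, either way round below 0.12 rad) or (horizontal distance between pad_2_mid and bay_right below 0.005 m and z of pad_2_mid in the frame of bay_right below 0.0115 m and angle between the x axis of pad_2_mid and the x axis of bay_right, either way round below 0.12 rad))), for 0.2 s.
3. a key, pushed in to its shoulder, has turned the bar back to locked (less than 0.12 rad) (value of joint cam_bar below 0.12 rad and ((horizontal distance between key_a_bow and keyway below 0.01 m and z of key_a_bow in the frame of keyway below 0.036 m) or (horizontal distance between key_b_bow and keyway below 0.01 m and z of key_b_bow in the frame of keyway below 0.036 m) or (horizontal distance between key_c_bow and keyway below 0.01 m and z of key_c_bow in the frame of keyway below 0.036 m))), for 0.1 s.
At the end, for the whole second after the job is handed in: The cam bar is locked again (under 0.12 rad); every pad present sits in a bay within 5 mm of its middle, not more than 2.5 mm above its seat, tilted less than 0.05 rad; all three keys stand in rack slots on their shoulders (height within 6 mm, tilt under 0.15 rad) (value of joint cam_bar below 0.12 rad and ((horizontal distance between pad_1_mid and bay_left below 0.005 m and z of pad_1_mid in the frame of bay_left below 0.0115 m and angle between the x axis of pad_1_mid and the x axis of bay_left, either way round below 0.12 rad) or (horizontal distance between pad_1_mid and bay_right below 0.005 m and z of pad_1_mid in the frame of bay_right below 0.0115 m and angle between the x axis of pad_1_mid and the x axis of bay_right, either way round below 0.12 rad)) and angle between each of pad_1_mid, pad_2_mid's own z axis and vertical below 0.05 rad and ((horizontal distance between pad_2_mid and bay_left below 0.005 m and z of pad_2_mid in the frame of bay_left below 0.0115 m and angle between the x axis of pad_2_mid and the x axis of bay_left, either way round below 0.12 rad) or (horizontal distance between pad_2_mid and bay_right below 0.005 m and z of pad_2_mid in the frame of bay_right below 0.0115 m and angle between the x axis of pad_2_mid and the x axis of bay_right, either way round below 0.12 rad)) and x of key_a_bow in the frame of slot_1 between -0.01 and 0.01 m and y of key_a_bow in the frame of slot_1 between -0.085 and 0.085 m and z of key_a_bow in the frame of slot_1 between 0.024 and 0.036 m and angle between each of key_a_bow, key_b_bow, key_c_bow's own z axis and vertical below 0.15 rad and x of key_b_bow in the frame of slot_1 between -0.01 and 0.01 m and y of key_b_bow in the frame of slot_1 between -0.085 and 0.085 m and z of key_b_bow in the frame of slot_1 between 0.024 and 0.036 m and x of key_c_bow in the frame of slot_1 between -0.01 and 0.01 m and y of key_c_bow in the frame of slot_1 between -0.085 and 0.085 m and z of key_c_bow in the frame of slot_1 between 0.024 and 0.036 m); the robot touches nothing.
It fails at once if the cam bar or hub is pushed by the gripper or arm (over 4 N) (contact force between any of the fingers, the arm and cam_bar above 4 N).
It fails at once if the pliers or the tape roll are moved by more than 3 cm (distance of any of needle_pliers, tape_roll from where it was at the start of the episode above 0.03 m).
Of pad_1, pad_2 only 1 to 2 are there at a start; the rules pass over those that are not, and their reading is None.
At some moment in a run one of pad_1, pad_2 may be knocked a few centimetres aside while the robot is not near it.
It also fails if it takes over 210 s, if anything falls off the work surface, if the arm or the gripper's body presses on something with over 40 N, if the wrist force passes 120 N, or if a joint passes its speed limit or range.

## Working session

There is one attempt and no reset: what is moved stays moved. The work goes in short steps, Python scripts to look and compute and a shell command to move; the robot and the scene stay as the last step left them, time stands still between calls to the robot, and variables do not carry over. Pictures are saved under pics/ and viewed, at most 20 in all, crops included, and the job is handed in when it is done.

```bash
ls; mkdir -p pics; python3 - <<'E'
from cell import *
import cv2
print(observe()); print(nose_length)
for n in ("scene","top"):
    cv2.imwrite(f"pics/{n}0.png",capture(n)); print(n,calibration(n))
cv2.imwrite("pics/wrist0.png",capture("wrist")); print(calibration("wrist"))
E
```

```text
pics
{'clock': 0.0, 'qpos': array([-1.45722279e+00,  3.26953446e-01, -1.93609281e-01,  1.05199916e+00,
        4.69783906e-06,  1.43660999e+00]), 'qvel': array([-0.00067953,  0.00163411,  0.00078267,  0.00121186,  0.00062763,
       -0.00081604]), 'joint_efforts': array([ 4.98427144e-04, -4.43397760e+01,  2.62441939e+01,  1.55216135e-02,
        8.62903391e-06,  1.16093520e-05]), 'ee_pos': array([ 0.13483186, -0.53262223,  0.24148698]), 'orientation': array([ 9.92336302e-01,  1.23563281e-01,  1.14469356e-05, -8.82711055e-04]), 'wrist_force': array([ 0.30673293, -0.21242698, -0.26884515]), 'moment': array([-0.02821205,  0.01704956, -0.01142038]), 'finger_force': 0.0, 'width': 1.0011695630426836}
0.011
scene {'K': array([[471.34454561,   0.        , 319.61288792],
       [  0.        , 471.34454561, 204.12498548],
       [  0.        ,   0.        ,   1.        ]]), 'dist_coeffs': array([-0.14012812,  0.        ,  0.        ,  0.        ,  0.        ]), 'R': array([[-0.53095265, -0.84737119,  0.00716614],
       [-0.53940767,  0.33144014, -0.77407157],
       [ 0.65355079, -0.41486083,
[... 456 characters left out ...]
6141e-01,  6.31560401e-04, -9.80849505e-01]]), 't': array([0.07095652, 0.55933061, 1.05425698])}
{'K': array([[356.87368073,   0.        , 322.69128308],
       [  0.        , 356.87368073, 194.03655424],
       [  0.        ,   0.        ,   1.        ]]), 'dist_coeffs': array([-0.04239137,  0.        ,  0.        ,  0.        ,  0.        ]), 'hand_eye': array([[-4.74322182e-04, -9.46888029e-01, -3.21563114e-01,
         8.32089341e-02],
       [ 9.99999799e-01, -5.84089619e-04,  2.44883127e-04,
         7.43708169e-04],
       [-4.19698578e-04, -3.21562934e-01,  9.46888116e-01,
        -1.31078616e-01],
       [ 0.00000000e+00,  0.00000000e+00,  0.00000000e+00,
         1.00000000e+00]])}
```

View pics/top0.png

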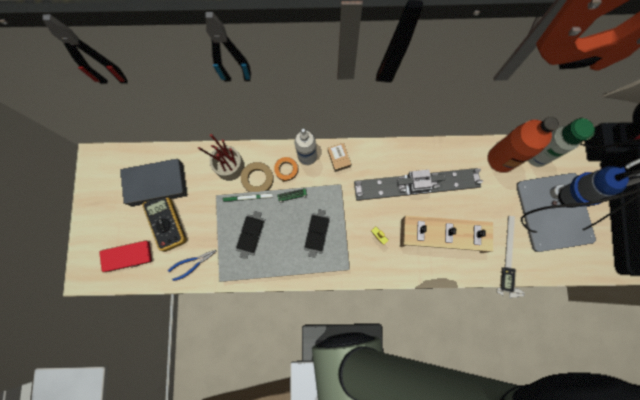

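View pics/scene0.png

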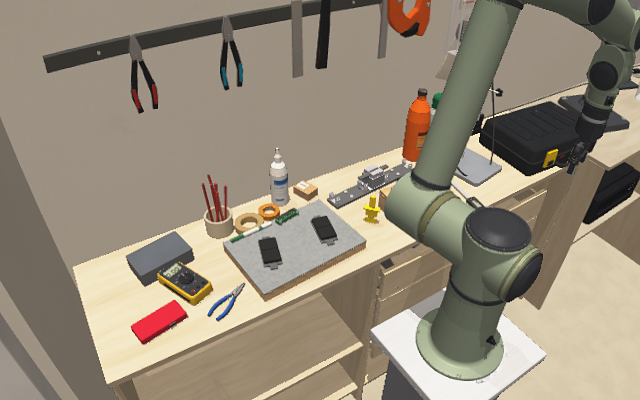

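The top view shows two pads at (250,235) and (317,232). The keys stand in the rack at (421,231), (451,233) and (480,235), and the fixture is at about (418,184). The yellow key at (379,236) is a look-alike, to be left alone, along with the pliers at (192,264) and the tape rolls at (257,177) and (286,168).

```bash
cat > h.py <<'E'
import numpy as np, cv2
from scipy.spatial.transform import Rotation as Ro
from cell import *
def ray(name,uv,st=None):
    c=calibration(name); uv=np.array(uv,float).reshape(-1,1,2)
    p=cv2.undistortPoints(uv,c["K"],c["dist_coeffs"])[:,0]
    d=np.c_[p,np.ones(len(p))]
    if name=="wrist":
        T=np.eye(4);T[:3,:3]=Ro.from_quat(st["orientation"]).as_matrix();T[:3,3]=st["ee_pos"]
        T=T@c["hand_eye"]; return T[:3,3],d@T[:3,:3].T
    return -c["R"].T@c["t"], d@c["R"]
def plane(name,uv,z,st=None):
    o,d=ray(name,uv,st); s=(z-o[2])/d[:,2]; return o+d*s[:,None]
def proj(name,X,st=None):
    c=calibration(name);X=np.array(X,float).reshape(-1,3)
    if name=="wrist":
        T=np.eye(4);T[:3,:3]=Ro.from_quat(st["orientation"]).as_matrix();T[:3,3]=st["ee_pos"]
        T=np.linalg.inv(T@c["hand_eye"]);R,t=T[:3,:3],T[:3,3]
    else: R,t=c["R"],c["t"]
    return cv2.projectPoints(X,cv2.Rodrigues(R)[0],t,c["K"],c["dist_coeffs"])[0][:,0]
def rects(m,off=(0,0),amin=40):
    r=[]
    for k in cv2.findContours(m.astype(np.uint8),cv2.RETR_EXTERNAL,cv2.CHAIN_APPROX_NONE)[0]:
        if cv2.contourArea(k)>amin: r.append((cv2.contourArea(k),cv2.boxPoints(cv2.minAreaRect(k))+off))
    return sorted(r,key=lambda a:-a[0])
def axis(P):
    "centre, long-axis angle, sizes of 4 world corners"
    a,b=P[1]-P[0],P[2]-P[1]
    l=a if np.hypot(*a[:2])>np.hypot(*b[:2]) else b
    return P.mean(0).round(4),round(np.degrees(np.arctan2(l[1],l[0])),1),np.round([np.hypot(*a[:2]),np.hypot(*b[:2])],4)
def go(pos,yaw,grip_axis_deg=None):
    "print rows units to reach TCP pos, tool down, tool y along yaw deg (mod 180)"
    s=observe(); R=Ro.from_quat(s["orientation"]); d=R.inv().apply(np.array(pos)-s["ee_pos"])/.03
    yv=np.array([np.cos(np.radians(yaw)),np.sin(np.radians(yaw)),0])
    if R.as_matrix()[:,1]@yv<0: yv=-yv
    z=np.array([0,0,-1.]);Rt=Ro.from_matrix(np.c_[np.cross(yv,z),yv,z])
    w=np.degrees((R.inv()*Rt).as_rotvec())/5
    print("shift",d.round(2),"turn",w.round(2),"q",s["qpos"].round(2))
E
python3 - <<'E'
from h import *
im=cv2.imread("pics/top0.png")
g=im.max(2)
x0,y0=225,200
for a,b in rects(g[y0:270,x0:345]<60,(x0,y0)):
    print("pad",a,b.mean(0),axis(plane("top",b,.053)))
x0,y0=402,215
for a,b in rects(g[y0:250,x0:492]<70,(x0,y0),8):
    print("key",a,b.mean(0),axis(plane("top",b,.122)))
print(plane("top",[[401,216],[493,220],[493,251],[401,248]],.07))
print(plane("top",[[355,181],[480,169],[481,188],[357,199]],.012))
c=im[130:300,340:500]; cv2.imwrite("pics/c1.png",cv2.resize(c,None,fx=3.5,fy=3.5,interpolation=cv2.INTER_CUBIC))
E
```

```text
pad 559.5 [249.95340133 234.06423163] (array([0.4787, 0.2582, 0.053 ]), np.float64(-16.5), array([0.088 , 0.0483]))
pad 525.5 [316.73477173 232.66699195] (array([0.4786, 0.0833, 0.053 ]), np.float64(-13.5), array([0.0877, 0.046 ]))
key 29.5 [480.5 233.5] (array([ 0.4595, -0.3183,  0.122 ]), np.float64(-91.2), array([0.017 , 0.0123]))
key 25.5 [451.5 231. ] (array([ 0.4671, -0.2482,  0.122 ]), np.float64(175.4), array([0.0122, 0.0148]))
key 20.0 [423. 229.] (array([ 0.4734, -0.179 ,  0.122 ]), np.float64(176.2), array([0.0098, 0.0148]))
[[ 0.51507849 -0.13637999  0.07      ]
 [ 0.49966042 -0.37287411  0.07      ]
 [ 0.42005529 -0.36497505  0.07      ]
 [ 0.43233659 -0.13174327  0.07      ]]
[[ 0.62554603 -0.0245603   0.012     ]
 [ 0.65236211 -0.37423002  0.012     ]
 [ 0.59799436 -0.37199256  0.012     ]
 [ 0.57430868 -0.02832643  0.012     ]]
```

View pics/c1.png

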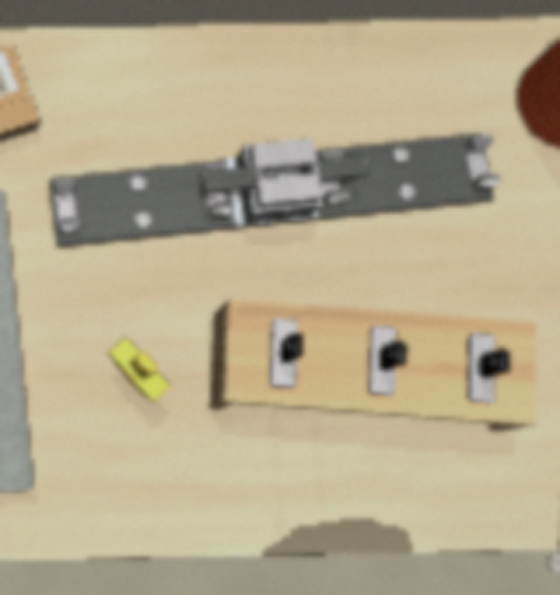

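The crop confirms three black-bowed keys in the rack, the yellow dummy apart from them on the bench, and the bar locked along the fixture. I'll go to a hover that looks at both the rack and the lock.

```bash
python3 - <<'E'
from h import *
go([.50,-.24,.30],85.5)
E
```

```text
shift [14.19 -6.48 -1.93] turn [-0.01  0.    3.74] q [-1.46  0.33 -0.19  1.05 -0.    1.44]
```

```bash
python3 -m pendant '[[1.4,-0.6,-0.4,0,0,0.4,100],[2.8,-1.2,-0.8,0,0,0.8,100],[4.2,-1.9,-1.2,0,0,1.2,100],[5.6,-2.5,-1.6,0,0,1.6,100],[7,-3.2,-1.9,0,0,2,100]]' 40
python3 -m pendant '[[1.4,-0.6,0,0,0,0.4,100],[2.8,-1.2,0,0,0,0.8,100],[4.2,-1.9,0,0,0,1.2,100],[5.6,-2.5,0,0,0,1.5,100],[7,-3.2,0,0,0,1.7,100]]'
python3 -m pendant '[[0,0,0,0,0,0,100],[0,0,0,0,0,0,100],[0,0,0,0,0,0,100]]'
python3 - <<'E'
from h import *
go([.50,-.24,.30],85.5)
s=observe();import pickle;pickle.dump(s,open("s1.pkl","wb"))
cv2.imwrite("pics/w1.png",capture("wrist"))
E
```

```text
clock: 0.65
ee_pos: [0.3162, -0.3876, 0.2999]
orientation: [0.999, 0.036, 0.0, 0.0]
wrist_force: [0.9, -0.9, -0.6]
width: 0.998
finger_force: 0.0
clock: 1.15
ee_pos: [0.5188, -0.2764, 0.299]
orientation: [0.999, -0.038, -0.0, 0.0]
wrist_force: [0.7, -0.5, -0.1]
width: 0.999
finger_force: 0.0
clock: 1.45
ee_pos: [0.5165, -0.2778, 0.299]
orientation: [0.999, -0.038, -0.001, -0.0]
wrist_force: [-0.0, 0.3, 0.3]
width: 1.001
finger_force: 0.0
shift [-0.64 -1.22 -0.03] turn [-0.    0.01  0.03] q [-0.62  0.37  0.01  1.22 -0.    2.6 ]
```

View pics/w1.png

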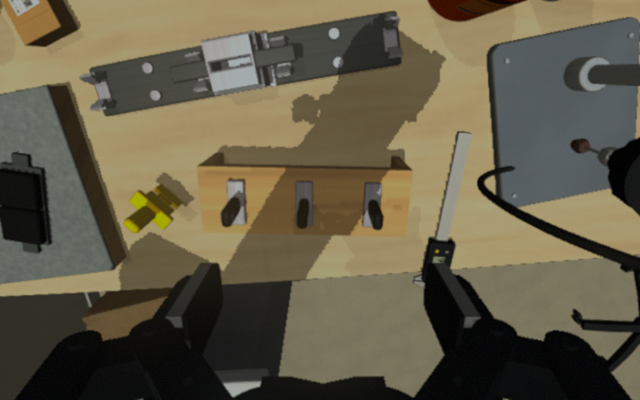

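Wrist view: shoulders at (236,201), (304,203) and (373,203), hub at about (230,64), yellow dummy at (153,205). I'll enlarge the lock and the rack.

```bash
python3 - <<'E'
from h import *
import pickle;s=pickle.load(open("s1.pkl","rb"))
im=cv2.imread("pics/w1.png")
cv2.imwrite("pics/c2.png",cv2.resize(im[10:240,170:420],None,fx=2.6,fy=2.6,interpolation=cv2.INTER_CUBIC)[:,:])
hsv=cv2.cvtColor(im,cv2.COLOR_BGR2HSV)
x0,y0=200,172
m=(hsv[y0:232,x0:408,1]<70)
for a,b in rects(m,(x0,y0),60): print(a,b.round(0).tolist(),axis(plane("wrist",b,.078,s)))
E
```

```text
485.0 [[226.0, 180.0], [243.0, 179.0], [246.0, 224.0], [229.0, 225.0]] (array([ 0.4778, -0.184 ,  0.078 ]), np.float64(174.6), array([0.0175, 0.05  ]))
450.0 [[362.0, 226.0], [365.0, 182.0], [382.0, 183.0], [378.0, 227.0]] (array([ 0.4641, -0.3262,  0.078 ]), np.float64(-6.7), array([0.0495, 0.0172]))
405.5 [[296.0, 181.0], [312.0, 181.0], [312.0, 225.0], [296.0, 225.0]] (array([ 0.4713, -0.2554,  0.078 ]), np.float64(175.1), array([0.0165, 0.0493]))
```

View pics/c2.png

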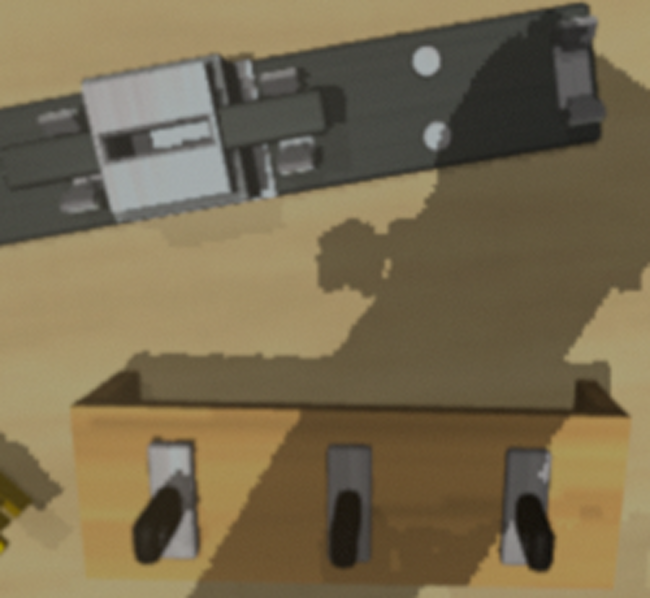

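```bash
python3 - <<'E'
from h import *
import pickle;s=pickle.load(open("s1.pkl","rb"))
f=lambda p:np.array(p)/2.6+[170,10]
P=plane("wrist",f([[103,136],[208,117],[212,144],[108,160]]),.068,s); print("slit",axis(P))
P=plane("wrist",f([[83,80],[214,57],[231,192],[115,219]]),.068,s); print("hub",axis(P))
go([.4778,-.184,.16],84.5)
E
```

```text
slit (array([ 0.6155, -0.1974,  0.068 ]), np.float64(-85.3), array([0.0398, 0.0095]))
hub (array([ 0.6158, -0.1986,  0.068 ]), np.float64(-85.8), array([0.0488, 0.0471]))
shift [-1.52 -3.03  4.64] turn [-0.    0.01  0.22] q [-0.62  0.37  0.01  1.22 -0.    2.6 ]
```

```bash
python3 -m pendant '[[-0.4,-0.75,1.1,0,0,0.2,50],[-0.8,-1.5,2.2,0,0,0.2,50],[-1.2,-2.3,3.3,0,0,0.2,50],[-1.5,-3.0,4.4,0,0,0.2,50],[-1.5,-3.0,4.6,0,0,0.2,50]]'
python3 -m pendant '[[0,0,0,0,0,0,45],[0,0,0,0,0,0,45],[0,0,0,0,0,0,45]]'
python3 - <<'E'
from h import *
import pickle
s=observe();pickle.dump(s,open("s2.pkl","wb"));print(s["ee_pos"])
cv2.imwrite("pics/w2.png",capture("wrist"))
go([.4778,-.184,.095],84.5)
E
```

```text
clock: 2.0
ee_pos: [0.4742, -0.1816, 0.1579]
orientation: [0.999, -0.046, -0.004, -0.002]
wrist_force: [-0.3, 0.4, 0.1]
width: 0.503
finger_force: 0.0
clock: 2.3
ee_pos: [0.4807, -0.1862, 0.163]
orientation: [0.999, -0.047, 0.002, 0.001]
wrist_force: [0.3, 1.3, 0.5]
width: 0.446
finger_force: 0.0
[ 0.48065768 -0.18624386  0.1629713 ]
shift [-0.1  -0.06  2.26] turn [ 0.02 -0.03  0.02] q [-0.51  0.33 -0.41  0.83 -0.    2.72]
```

View pics/w2.png

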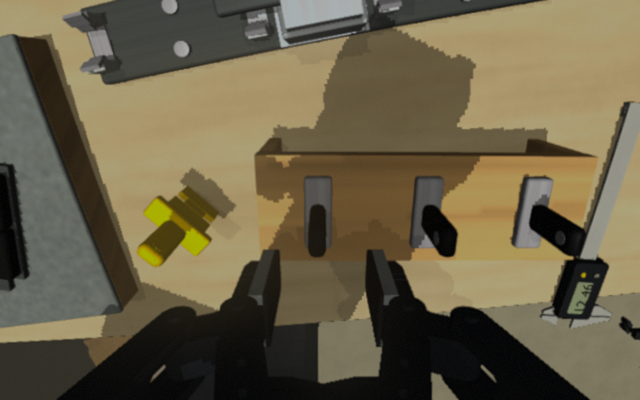

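The wrist view shows the fingers straddling the first key's bow, with the shoulder at (318,212). I'll go down and grip it.

```bash
python3 -m pendant '[[-0.05,0,0.6,0,0,0,45],[-0.1,0,1.2,0,0,0,45],[-0.1,0,1.8,0,0,0,45],[-0.1,0,2.2,0,0,0,45],[-0.1,0,2.2,0,0,0,45]]'
python3 -m pendant '[[0,0,0,0,0,0,45],[0,0,0,0,0,0,8],[0,0,0,0,0,0,5],[0,0,0,0,0,0,0],[0,0,0,0,0,0,0]]' 60
python3 -m pendant '[[0,0,0,0,0,0,0],[0,0,0,0,0,0,0],[0,0,0,0,0,0,0]]' 60
python3 - <<'E'
from h import *
go([.4778,-.184,.18],84.5); print(observe()["ee_pos"])
E
```

```text
clock: 2.85
ee_pos: [0.4757, -0.1841, 0.0943]
orientation: [0.999, -0.046, -0.001, -0.0]
wrist_force: [-0.1, 0.1, -0.6]
width: 0.45
finger_force: 0.0
clock: 3.35
ee_pos: [0.4769, -0.1844, 0.0961]
orientation: [0.999, -0.046, 0.001, 0.0]
wrist_force: [-0.1, 0.6, 6.6]
width: 0.108
finger_force: 58.9
clock: 3.65
ee_pos: [0.4769, -0.1843, 0.0961]
orientation: [0.999, -0.046, 0.001, 0.0]
wrist_force: [0.4, 1.6, 6.2]
width: 0.117
finger_force: 59.0
shift [ 0.03 -0.01 -2.8 ] turn [ 0.01 -0.02  0.04] q [-0.51  0.41 -0.49  0.67  0.    2.72]
[ 0.47692753 -0.18434049  0.0961288 ]
```

```bash
python3 -m pendant '[[0,0,-0.5,0,0,0,0],[0,0,-1.2,0,0,0,0],[0,0,-2,0,0,0,0],[0,0,-2.6,0,0,0,0],[0,0,-2.8,0,0,0,0]]'
python3 -m pendant '[[0.6,0,0,0,0,-1.6,0],[1.6,0,0,0,0,-3.2,0],[2.6,0,0,0,0,-4.8,0],[3.6,0,0,0,0,-6.4,0],[4.4,0,0,0,0,-8,0]]'
python3 -m pendant '[[0,0,0,0,0,-1.6,0],[0,0,0,0,0,-3.2,0],[0,0,0,0,0,-4.8,0],[0,0,0,0,0,-6.4,0],[0,0,0,0,0,-8,0]]'
python3 -m pendant '[[0,0,0,0,0,-1.6,0],[0,0,0,0,0,-3,0],[0,0,0,0,0,-4,0],[0,0,0,0,0,-4,0],[0,0,0,0,0,-4,0]]'
python3 - <<'E'
from h import *
import pickle
s=observe();pickle.dump(s,open("s3.pkl","wb"));print(s["ee_pos"],s["finger_force"])
cv2.imwrite("pics/w3.png",capture("wrist"))
go([.6156,-.198,.18],4.5)
E
```

```text
clock: 4.15
ee_pos: [0.4768, -0.1845, 0.1806]
orientation: [0.999, -0.046, 0.001, 0.001]
wrist_force: [0.5, -1.0, -3.8]
width: 0.109
finger_force: 58.8
clock: 4.65
ee_pos: [0.6085, -0.1962, 0.1776]
orientation: [0.954, 0.301, -0.001, -0.001]
wrist_force: [-0.2, -1.1, -3.6]
width: 0.106
finger_force: 58.7
clock: 5.15
ee_pos: [0.6068, -0.196, 0.1774]
orientation: [0.793, 0.609, -0.001, -0.001]
wrist_force: [-0.2, 0.1, -3.4]
width: 0.109
finger_force: 59.1
clock: 5.65
ee_pos: [0.6071, -0.1961, 0.1782]
orientation: [0.678, 0.735, -0.0, -0.001]
wrist_force: [0.6, -0.4, -1.9]
width: 0.106
finger_force: 59.1
[ 0.60711884 -0.19609291  0.17815683] 59.09424662590027
shift [-0.08  0.27 -0.05] turn [-0.01 -0.01  0.02] q [-0.43  0.53 -0.04  1.   -0.    1.06]
```

View pics/w3.png

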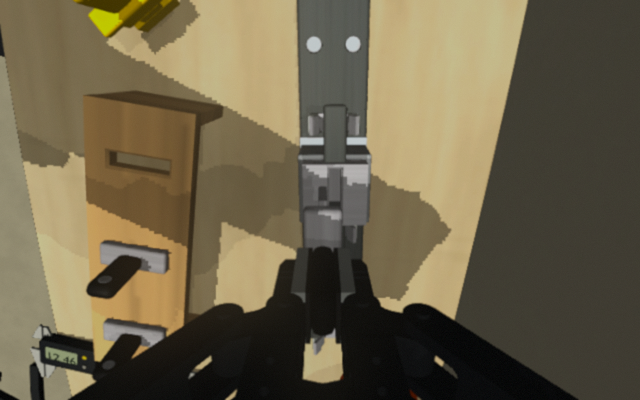

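The wrist view shows the held key with its bow at (323,280), and the keyway slit on the hub at about (335,180). The key needs to go roughly 8 mm along +y of the tool.

```bash
python3 - <<'E'
from h import *
import pickle;s=pickle.load(open("s3.pkl","rb"))
im=cv2.imread("pics/w3.png").max(2)
for r in (165,170,175,180): print(r,im[r,294:378:1].tolist())
for uv in ([335,163],):
    print(plane("wrist",[uv],.068,s))
T=Ro.from_quat(s["orientation"])
print(proj("wrist",[[.6156,-.198,.068]],s), proj("wrist",s["ee_pos"]+T.apply([[0,0,.03],[0,0,.06],[0.018,0,.078]]),s))
E
```

```text
165 [106, 108, 108, 102, 80, 70, 68, 81, 111, 123, 124, 130, 151, 160, 161, 161, 160, 161, 160, 160, 159, 161, 161, 161, 160, 160, 160, 160, 160, 159, 161, 160, 153, 148, 147, 149, 147, 148, 146, 156, 160, 167, 171, 172, 172, 169, 164, 168, 170, 167, 171, 173, 172, 172, 172, 171, 172, 172, 172, 172, 172, 172, 172, 173, 171, 172, 172, 171, 172, 171, 172, 171, 172, 167, 148, 131, 136, 177, 194, 194, 193, 194, 194, 193]
170 [107, 107, 108, 102, 81, 68, 69, 73, 91, 103, 108, 108, 107, 112, 140, 166, 176, 178, 176, 177, 179, 180, 180, 180, 182, 180, 180, 180, 180, 180, 182, 180, 174, 144, 123, 106, 98, 97, 96, 95, 95, 94, 94, 95, 96, 92, 83, 106, 116, 146, 172, 180, 180, 178, 180, 180, 180, 179, 179, 179, 179, 177, 179, 179, 179, 179, 179, 179, 180, 180, 178, 179, 178, 172, 144, 128, 138, 178, 193, 194, 193, 192, 195, 193]
175 [106, 105, 106, 101, 82, 67, 66, 73, 90, 104, 109, 108, 106, 104, 104, 102, 102, 104, 107, 109, 115, 118, 115, 117, 130, 165, 182, 182, 182, 183, 182, 182, 171, 130, 111, 104, 100, 98, 97, 95, 96, 95, 94, 95, 95, 91, 80, 99, 111, 151, 173, 180, 178, 180, 181, 182, 181, 181, 180, 181, 179, 180, 180, 178, 179, 179, 179, 179, 180, 179, 178, 179, 178, 166, 139, 121, 103, 109, 127, 155, 165, 165, 164, 170]
180 [107, 107, 107, 102, 84, 69, 67, 70, 80, 88, 92, 92, 92, 92, 92, 91, 91, 92, 99, 102, 104, 103, 103, 104, 104, 103, 103, 103, 104, 102, 103, 104, 99, 88, 84, 92, 97, 98, 96, 95, 96, 94, 95, 95, 94, 89, 69, 69, 79, 93, 101, 103, 117, 154, 171, 173, 172, 172, 173, 173, 172, 172, 173, 172, 172, 172, 173, 171, 172, 171, 171, 171, 171, 160, 135, 115, 100, 110, 118, 119, 118, 118, 118, 118]
[[ 0.61414679 -0.17251998  0.068     ]]
[[333.80214117 197.73731811]] [[321.40339666 245.52462546]
 [321.65668246 221.9271926 ]
 [321.7399395  183.21991705]]
```

```bash
python3 -m pendant '[[-0.05,0.15,0.2,0,0,0,0],[-0.05,0.28,0.4,0,0,0,0],[-0.05,0.28,0.7,0,0,0,0],[-0.05,0.28,0.7,0,0,0,0],[-0.05,0.28,0.7,0,0,0,0]]'
python3 -m pendant '[[0,0,0.15,0,0,0,0],[0,0,0.3,0,0,0,0],[0,0,0.5,0,0,0,0],[0,0,0.6,0,0,0,0],[0,0,0.6,0,0,0,0]]'
python3 - <<'E'
from h import *
go([.6159,-.1972,.094],4.5);print(observe()["ee_pos"])
E
```

```text
clock: 6.2
ee_pos: [0.6157, -0.1969, 0.1576]
orientation: [0.678, 0.735, -0.0, -0.001]
wrist_force: [0.3, 0.2, -3.4]
width: 0.108
finger_force: 59.0
clock: 6.7
ee_pos: [0.6156, -0.1967, 0.1394]
orientation: [0.677, 0.736, -0.0, -0.001]
wrist_force: [-1.1, 0.8, -3.6]
width: 0.106
finger_force: 59.3
shift [-0.02  0.01  1.51] turn [-0.01 -0.01  0.04] q [-0.42  0.58 -0.06  0.93  0.    1.07]
[ 0.61561431 -0.19672665  0.13941238]
```

The blade has entered with no contact force, so I'll push it in to the shoulder.

```bash
python3 -m pendant '[[0,0,0.3,0,0,0,0],[0,0,0.6,0,0,0,0],[0,0,0.9,0,0,0,0],[0,0,1.2,0,0,0,0],[0,0,1.35,0,0,0,0]]'
python3 -m pendant '[[0,0,0.1,0,0,0,0],[0,0,0.15,0,0,0,0],[0,0,0.18,0,0,0,0]]'
python3 - <<'E'
from h import *
go([.6159,-.1972,.094],4.5);print(observe()["ee_pos"],observe()["moment"])
E
```

```text
clock: 7.2
ee_pos: [0.6155, -0.1968, 0.0982]
orientation: [0.678, 0.736, -0.0, -0.001]
wrist_force: [-1.0, 3.3, -1.8]
width: 0.111
finger_force: 59.6
clock: 7.5
ee_pos: [0.6161, -0.1967, 0.0944]
orientation: [0.677, 0.736, 0.0, -0.0]
wrist_force: [-1.0, 4.5, -1.4]
width: 0.107
finger_force: 59.6
shift [-0.02 -0.01  0.01] turn [-0.   -0.01  0.04] q [-0.42  0.62 -0.11  0.84  0.    1.07]
[ 0.61607121 -0.19671034  0.09438779] [ 1.04906931  0.21227496 -0.00475668]
```

```bash
M='from cell import observe;s=observe();print("MOM",s["moment"].round(3),s["wrist_force"].round(1))'
python3 -m pendant '[[0,0,0.04,0,0,-1,0],[0,0,0.04,0,0,-2,0],[0,0,0.04,0,0,-3,0],[0,0,0.04,0,0,-3,0]]'; python3 -c "$M"
python3 -m pendant '[[0,0,0,0,0,-1,0],[0,0,0,0,0,-1.5,0],[0,0,0,0,0,-1.5,0]]'; python3 -c "$M"
python3 -m pendant '[[0,0,0,0,0,-1,0],[0,0,0,0,0,-1.5,0],[0,0,0,0,0,-1.5,0]]'; python3 -c "$M"
```

```text
clock: 7.9
ee_pos: [0.6174, -0.1961, 0.0942]
orientation: [0.575, 0.818, 0.002, 0.001]
wrist_force: [0.3, 7.0, 0.5]
width: 0.107
finger_force: 59.9
MOM [ 1.595 -0.291 -0.083] [0.3 7.  0.5]
clock: 8.2
ee_pos: [0.6173, -0.196, 0.0942]
orientation: [0.521, 0.853, 0.002, 0.001]
wrist_force: [-0.4, 6.4, 1.3]
width: 0.11
finger_force: 61.8
MOM [ 1.795 -0.568 -0.694] [-0.4  6.4  1.3]
clock: 8.5
ee_pos: [0.6171, -0.1961, 0.0943]
orientation: [0.465, 0.885, 0.002, 0.001]
wrist_force: [-1.9, 6.1, 1.8]
width: 0.112
finger_force: 75.3
MOM [ 2.022 -0.676 -1.134] [-1.9  6.1  1.8]
```

It's the wrong key: the moment rises past 1 N m at 0.5 rad. I'll turn it back and pull it out.

```bash
M='from cell import observe;s=observe();print("MOM",s["moment"].round(3),s["wrist_force"].round(1))'
python3 -m pendant '[[0,0,0,0,0,1.5,0],[0,0,0,0,0,3,0],[0,0,0,0,0,4.5,0],[0,0,0,0,0,6,0],[0,0,0,0,0,6.6,0]]'; python3 -c "$M"
python3 -m pendant '[[0,0,0,0,0,0,0],[0,0,-0.05,0,0,-0.6,0],[0,0,-0.1,0,0,-0.6,0]]'; python3 -c "$M"
python3 -m pendant '[[0,0,-0.3,0,0,0,0],[0,0,-0.7,0,0,0,0],[0,0,-1.1,0,0,0,0],[0,0,-1.6,0,0,0,0],[0,0,-2,0,0,0,0]]'
python3 -m pendant '[[0,0,-0.3,0,0,0,0],[0,0,-0.6,0,0,0,0],[0,0,-0.7,0,0,0,0],[0,0,-0.7,0,0,0,0]]'; python3 -c "$M"
python3 - <<'E'
from h import *
import pickle
s=observe();pickle.dump(s,open("s4.pkl","wb"));print(s["ee_pos"],s["finger_force"])
cv2.imwrite("pics/w4.png",capture("wrist"))
print(plane("wrist",[[335,163]],.068,s))
E
```

```text
clock: 9.0
ee_pos: [0.6168, -0.1966, 0.0942]
orientation: [0.697, 0.717, 0.001, 0.0]
wrist_force: [-1.9, 4.8, 2.7]
width: 0.108
finger_force: 60.2
MOM [1.137 0.517 0.186] [-1.9  4.8  2.7]
clock: 9.3
ee_pos: [0.6159, -0.1968, 0.096]
orientation: [0.678, 0.736, 0.0, -0.0]
wrist_force: [-0.7, 4.0, -5.4]
width: 0.11
finger_force: 59.1
MOM [1.003 0.034 0.016] [-0.7  4.  -5.4]
clock: 9.8
ee_pos: [0.6171, -0.1986, 0.1587]
orientation: [0.678, 0.735, -0.001, 0.002]
wrist_force: [0.9, -0.6, -1.9]
width: 0.111
finger_force: 59.3
clock: 10.2
ee_pos: [0.6165, -0.1975, 0.1778]
orientation: [0.678, 0.735, -0.0, 0.001]
wrist_force: [-0.4, 0.8, -3.2]
width: 0.115
finger_force: 59.4
MOM [-0.017 -0.001  0.039] [-0.4  0.8 -3.2]
[ 0.61645801 -0.19753142  0.17779329] 59.358113408088684
[[ 0.62371084 -0.17402386  0.068     ]]
```

View pics/w4.png

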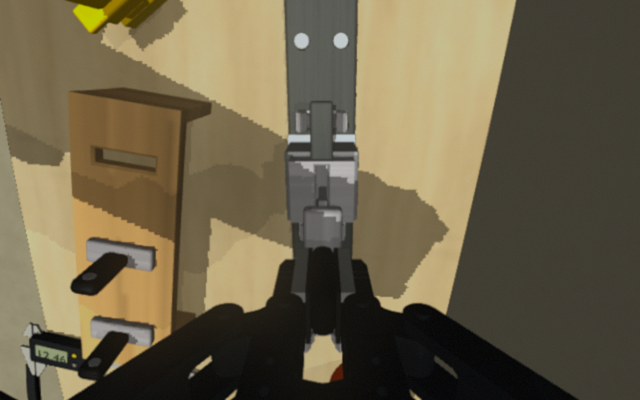

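Key 1 is out and still straight in the grip; its slot in the rack is empty at (126,158). I'll put it back.

```bash

python3 -m pendant '[[0.1,-0.7,0,0,0,1.6,0],[0.3,-1.7,0,0,0,3.2,0],[0.5,-2.8,0,0,0,4.8,0],[0.7,-3.8,0,0,0,6.4,0],[0.8,-4.58,0,0,0,8,0]]' >/dev/null
python3 -m pendant '[[0,0,0,0,0,1.6,0],[0,0,0,0,0,3.2,0],[0,0,0,0,0,4.8,0],[0,0,0,0,0,6.4,0],[0,0,0,0,0,8,0]]' >/dev/null
python3 -m pendant '[[0,0,0,0,0,1.6,0],[0,0,0,0,0,3,0],[0,0,0,0,0,4,0],[0,0,0,0,0,4,0],[0,0,0,0,0,4,0]]'
python3 - <<'E'
from h import *
print(observe()["ee_pos"]);go([.4773,-.1842,.158],84.5)
E
```

```text
clock: 11.75
ee_pos: [0.477, -0.1844, 0.1768]
orientation: [0.999, -0.045, -0.0, -0.0]
wrist_force: [-0.3, -0.7, -3.0]
width: 0.112
finger_force: 59.8
[ 0.47701388 -0.18435487  0.17681358]
shift [ 0.01 -0.01  0.63] turn [-0.    0.01  0.06] q [-0.51  0.31 -0.39  0.87 -0.    2.72]
```

```bash

python3 -m pendant '[[0,0,0.2,0,0,0,0],[0,0,0.5,0,0,0,0],[0,0,0.8,0,0,0,0],[0,0,1.1,0,0,0,0],[0,0,1.3,0,0,0,0]]'
python3 -m pendant '[[0,0,0.3,0,0,0,0],[0,0,0.6,0,0,0,0],[0,0,0.9,0,0,0,0],[0,0,1.2,0,0,0,0],[0,0,1.4,0,0,0,0]]'
python3 - <<'E'
from h import *
print(observe()["ee_pos"]);go([.4773,-.1842,.0955],84.5)
E
```

```text
clock: 12.25
ee_pos: [0.4767, -0.1841, 0.1368]
orientation: [0.999, -0.046, -0.001, -0.0]
wrist_force: [0.3, 0.1, -3.5]
width: 0.108
finger_force: 59.8
clock: 12.75
ee_pos: [0.477, -0.1842, 0.0958]
orientation: [0.999, -0.046, -0.0, -0.0]
wrist_force: [-17.6, 10.5, 67.6]
width: 0.111
finger_force: 70.6
[ 0.47703134 -0.18419582  0.09581851]
shift [ 0.01 -0.    0.01] turn [-0.01  0.01  0.04] q [-0.51  0.41 -0.49  0.67  0.    2.72]
```

```bash

python3 -m pendant '[[0,0,-0.05,0,0,0,20],[0,0,-0.05,0,0,0,45],[0,0,-0.05,0,0,0,45],[0,0,-0.05,0,0,0,45],[0,0,-0.3,0,0,0,45]]'
python3 -m pendant '[[0,0,-0.6,0,0,0,45],[0,0,-1.2,0,0,0,45],[0,0,-2,0,0,0,45],[0,0.6,-2,0,0,0,45],[0,1.4,-2,0,0,0,45]]'
python3 -m pendant '[[0,0.6,0,0,0,0,45],[0,0.98,0,0,0,0,45],[0,0.98,0,0,0,0,45],[0,0.98,0,0,0,0,45]]'
python3 - <<'E'
from h import *
print(observe()["ee_pos"]);go([.4710,-.2554,.0955],84.5)
cv2.imwrite("pics/w5.png",capture("wrist"))
E
```

```text
clock: 13.25
ee_pos: [0.4767, -0.1842, 0.1047]
orientation: [0.999, -0.046, -0.001, -0.0]
wrist_force: [-0.0, -0.1, 0.2]
width: 0.445
finger_force: 0.0
clock: 13.75
ee_pos: [0.4741, -0.2264, 0.1669]
orientation: [0.999, -0.045, 0.001, 0.001]
wrist_force: [-0.5, 0.1, -0.6]
width: 0.453
finger_force: 0.0
clock: 14.15
ee_pos: [0.4705, -0.2552, 0.1652]
orientation: [0.999, -0.046, -0.0, -0.0]
wrist_force: [0.1, 0.7, 0.1]
width: 0.451
finger_force: 0.0
[ 0.47048197 -0.25515481  0.16516907]
shift [0.02 0.01 2.32] turn [-0.01  0.    0.04] q [-0.64  0.36 -0.35  0.86  0.    2.6 ]
```

View pics/w5.png

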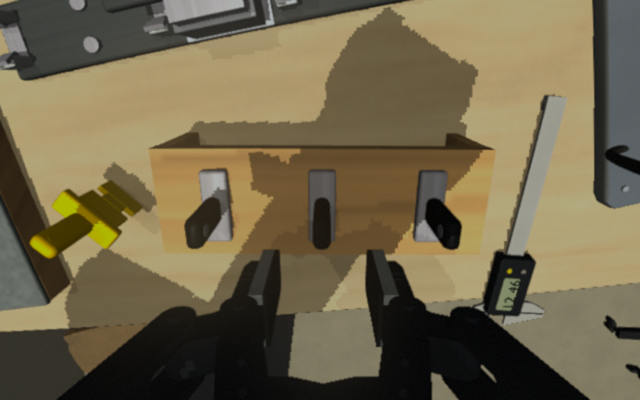

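Key 1 stands in its slot at (213,205), and key 2's bow is centred between the fingers at (321,222). I'll grip it and carry it over.

```bash

python3 -m pendant '[[0,0,0.6,0,0,0,45],[0,0,1.2,0,0,0,45],[0,0,1.8,0,0,0,45],[0,0,2.3,0,0,0,45],[0,0,2.3,0,0,0,45]]'
python3 -m pendant '[[0,0,0,0,0,0,45],[0,0,0,0,0,0,8],[0,0,0,0,0,0,5],[0,0,0,0,0,0,0],[0,0,0,0,0,0,0]]' 60
python3 -m pendant '[[0,0,0,0,0,0,0],[0,0,-0.5,0,0,0,0],[0,0,-1.2,0,0,0,0],[0,0,-2,0,0,0,0],[0,0,-2.75,0,0,0,0]]' 60
python3 -m pendant '[[0.6,0,0,0,0,-1.6,0],[1.6,0,0,0,0,-3.2,0],[2.6,-0.7,0,0,0,-4.8,0],[3.6,-1.5,0,0,0,-6.4,0],[4.64,-2.37,0,0,0,-8,0]]' >/dev/null
python3 -m pendant '[[0,0,0,0,0,-1.6,0],[0,0,0,0,0,-3.2,0],[0,0,0,0,0,-4.8,0],[0,0,0,0,0,-6.4,0],[0,0,0,0,0,-8,0]]' >/dev/null
python3 -m pendant '[[0,0,0,0,0,-1.6,0],[0,0,0,0,0,-3,0],[0,0,0,0,0,-4,0],[0,0,0,0,0,-4,0],[0,0,0,0,0,-4,0]]'
python3 - <<'E'
from h import *
print(observe()["ee_pos"]);go([.6157,-.1970,.094],4.7)
E
```

```text
clock: 14.7
ee_pos: [0.4693, -0.2536, 0.0943]
orientation: [0.999, -0.046, -0.002, -0.001]
wrist_force: [-0.0, 0.2, -1.2]
width: 0.451
finger_force: 0.0
clock: 15.2
ee_pos: [0.4714, -0.2557, 0.0971]
orientation: [0.999, -0.046, 0.001, 0.0]
wrist_force: [-0.6, 1.2, 6.2]
width: 0.11
finger_force: 58.9
clock: 15.7
ee_pos: [0.47, -0.2553, 0.1789]
orientation: [0.999, -0.046, -0.001, -0.0]
wrist_force: [0.1, -0.7, -3.6]
width: 0.104
finger_force: 58.5
clock: 17.2
ee_pos: [0.6154, -0.1976, 0.178]
orientation: [0.678, 0.735, -0.0, -0.001]
wrist_force: [-0.1, -0.1, -3.2]
width: 0.108
finger_force: 58.9
[ 0.6153869  -0.19760085  0.17802668]
shift [0.02 0.02 2.8 ] turn [-0.01 -0.01 -0.02] q [-0.42  0.55 -0.01  1.01 -0.    1.07]
```

```bash
M='from cell import observe;s=observe();print("MOM",s["moment"].round(3),s["wrist_force"].round(1))'
python3 -m pendant '[[0.02,0.02,0.3,0,0,0,0],[0.02,0.02,0.6,0,0,0,0],[0.02,0.02,0.9,0,0,0,0],[0.02,0.02,1.15,0,0,0,0],[0.02,0.02,1.3,0,0,0,0]]'; python3 -c "$M"
python3 -m pendant '[[0,0,0.3,0,0,0,0],[0,0,0.6,0,0,0,0],[0,0,0.9,0,0,0,0],[0,0,1.2,0,0,0,0],[0,0,1.35,0,0,0,0]]'
python3 -m pendant '[[0,0,0.05,0,0,0,0],[0,0,0.1,0,0,0,0],[0,0,0.14,0,0,0,0],[0,0,0.14,0,0,0,0]]'; python3 -c "$M"
python3 -m pendant '[[0,0,0,0,0,-1,0],[0,0,0,0,0,-2,0],[0,0,0,0,0,-3,0],[0,0,0,0,0,-3,0]]'; python3 -c "$M"
python3 -m pendant '[[0,0,0,0,0,-1,0],[0,0,0,0,0,-1.5,0],[0,0,0,0,0,-1.5,0]]'; python3 -c "$M"
python3 -m pendant '[[0,0,0,0,0,-1,0],[0,0,0,0,0,-1.5,0],[0,0,0,0,0,-1.5,0]]'; python3 -c "$M"
```

```text
clock: 17.7
ee_pos: [0.6163, -0.1961, 0.1387]
orientation: [0.677, 0.736, 0.001, -0.001]
wrist_force: [0.4, 3.1, -2.4]
width: 0.108
finger_force: 59.6
MOM [ 0.727  0.018 -0.013] [ 0.4  3.1 -2.4]
clock: 18.2
ee_pos: [0.6157, -0.1958, 0.0975]
orientation: [0.677, 0.736, 0.0, -0.001]
wrist_force: [-1.0, 5.5, -1.6]
width: 0.108
finger_force: 59.7
clock: 18.6
ee_pos: [0.6158, -0.1957, 0.0952]
orientation: [0.677, 0.736, 0.0, -0.001]
wrist_force: [-3.6, 7.0, 6.3]
width: 0.108
finger_force: 61.0
MOM [ 1.467  0.799 -0.067] [-3.6  7.   6.3]
clock: 19.0
ee_pos: [0.6155, -0.1959, 0.0953]
orientation: [0.575, 0.818, 0.0, -0.001]
wrist_force: [-4.7, 6.7, 6.5]
width: 0.108
finger_force: 60.9
MOM [ 1.478  0.925 -0.042] [-4.7  6.7  6.5]
clock: 19.3
ee_pos: [0.6152, -0.196, 0.0952]
orientation: [0.521, 0.854, 0.0, -0.001]
wrist_force: [-4.6, 6.4, 7.5]
width: 0.108
finger_force: 61.0
MOM [ 1.377  1.091 -0.043] [-4.6  6.4  7.5]
clock: 19.6
ee_pos: [0.6151, -0.1962, 0.0952]
orientation: [0.464, 0.886, -0.0, -0.001]
wrist_force: [-5.3, 5.7, 8.3]
width: 0.108
finger_force: 61.1
MOM [ 1.284  1.161 -0.009] [-5.3  5.7  8.3]
```

This key turns freely, so I'll continue to the open stop.

```bash
M='from cell import observe;s=observe();print("MOM",s["moment"].round(3),s["wrist_force"].round(1))'
python3 -m pendant '[[0,0,0,0,0,-1,0],[0,0,0,0,0,-2,0],[0,0,0,0,0,-3,0],[0,0,0,0,0,-4,0],[0,0,0,0,0,-4,0]]'; python3 -c "$M"
python3 -m pendant '[[0,0,0,0,0,-1,0],[0,0,0,0,0,-2,0],[0,0,0,0,0,-3,0],[0,0,0,0,0,-4,0],[0,0,0,0,0,-4,0]]'; python3 -c "$M"
python3 -m pendant '[[0,0,0,0,0,-0.8,0],[0,0,0,0,0,-1.4,0],[0,0,0,0,0,-1.7,0],[0,0,0,0,0,-1.7,0]]'; python3 -c "$M"
```

```text
clock: 20.1
ee_pos: [0.6151, -0.1964, 0.0952]
orientation: [0.302, 0.953, -0.0, -0.001]
wrist_force: [-5.2, 5.1, 7.7]
width: 0.104
finger_force: 61.0
MOM [1.138 1.104 0.029] [-5.2  5.1  7.7]
clock: 20.6
ee_pos: [0.6153, -0.1966, 0.0952]
orientation: [0.132, 0.991, 0.0, -0.001]
wrist_force: [-5.3, 5.0, 5.8]
width: 0.105
finger_force: 60.9
MOM [1.003 0.938 0.052] [-5.3  5.   5.8]
clock: 21.0
ee_pos: [0.6154, -0.1967, 0.0952]
orientation: [0.059, 0.998, 0.0, -0.001]
wrist_force: [-4.7, 4.3, 6.1]
width: 0.105
finger_force: 60.9
MOM [ 1.044  0.902 -0.172] [-4.7  4.3  6.1]
```

```bash
M='from cell import observe;s=observe();print("MOM",s["moment"].round(3),s["wrist_force"].round(1))'
python3 -m pendant '[[0,0,0,0,0,-0.4,0],[0,0,0,0,0,-0.4,0],[0,0,0,0,0,0.4,0],[0,0,0,0,0,0.8,0],[0,0,0,0,0,0.8,0]]'; python3 -c "$M"
python3 -m pendant '[[0,0,-0.3,0,0,0,0],[0,0,-0.7,0,0,0,0],[0,0,-1.1,0,0,0,0],[0,0,-1.6,0,0,0,0],[0,0,-2,0,0,0,0]]'
python3 -m pendant '[[0,0,-0.3,0,0,0,0],[0,0,-0.6,0,0,0,0],[0,0,-0.7,0,0,0,0],[0,0,-0.7,0,0,0,0]]'; python3 -c "$M"
python3 - <<'E'
from h import *
import pickle
s=observe();pickle.dump(s,open("s6.pkl","wb"));print(s["ee_pos"],s["finger_force"])
cv2.imwrite("pics/w6.png",capture("wrist"))
go([.4710,-.2553,.178],84.6)
E
```

```text
clock: 21.5
ee_pos: [0.6154, -0.1962, 0.0952]
orientation: [0.094, 0.996, 0.0, -0.001]
wrist_force: [-4.5, 5.4, 6.5]
width: 0.107
finger_force: 60.9
MOM [ 1.284  0.939 -0.036] [-4.5  5.4  6.5]
clock: 22.0
ee_pos: [0.6168, -0.1981, 0.1566]
orientation: [0.094, 0.996, -0.001, 0.001]
wrist_force: [0.4, -0.7, -2.0]
width: 0.107
finger_force: 59.5
clock: 22.4
ee_pos: [0.6168, -0.1975, 0.1767]
orientation: [0.094, 0.996, -0.0, 0.001]
wrist_force: [0.3, 0.7, -3.1]
width: 0.104
finger_force: 59.5
MOM [-0.    -0.007  0.016] [ 0.3  0.7 -3.1]
[ 0.61677823 -0.19746285  0.17669272] 59.4621080160141
shift [ 4.4  -2.81 -0.07] turn [-0.    0.   -1.08] q [-0.42  0.55 -0.01  1.01 -0.   -0.23]
```

View pics/w6.png

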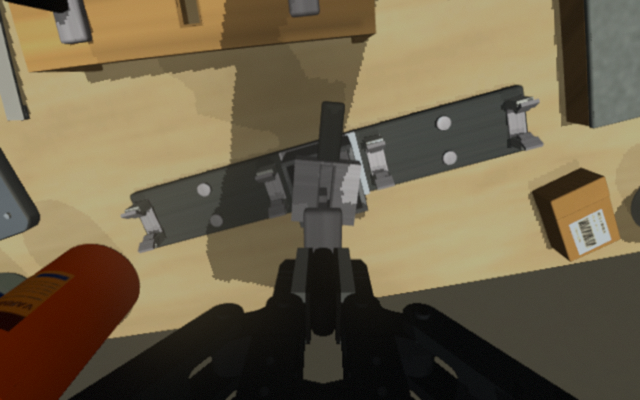

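The bar now stands across the fixture at (331,130), so it's open. Key 2 goes back to the middle slot.

```bash

python3 -m pendant '[[0.6,-0.3,0,0,0,-0.5,0],[1.6,-1,0,0,0,-1.08,0],[2.8,-1.7,0,0,0,-1.08,0],[3.8,-2.4,0,0,0,-1.08,0],[4.4,-2.81,0,0,0,-1.08,0]]' >/dev/null
python3 -m pendant '[[0,0,0,0,0,0,0],[0,0,0,0,0,0,0],[0,0,0,0,0,0,0],[0,0,0,0,0,0,0]]'
python3 - <<'E'
from h import *
go([.4710,-.2553,.0971],84.6)
E
```

```text
clock: 23.35
ee_pos: [0.4717, -0.2547, 0.1758]
orientation: [0.047, 0.999, 0.0, 0.0]
wrist_force: [0.3, -0.4, -2.9]
width: 0.111
finger_force: 59.5
shift [ 0.02 -0.02  2.62] turn [0.   0.   0.01] q [-0.63  0.36 -0.33  0.88  0.   -0.54]
```

Now I'll lower the key gently, release it, rise, and work out the way to pad 2 (the nearer one).

```bash

python3 -m pendant '[[0.02,-0.02,0.2,0,0,0,0],[0.02,-0.02,0.5,0,0,0,0],[0.02,-0.02,0.8,0,0,0,0],[0.02,-0.02,1.1,0,0,0,0],[0.02,-0.02,1.3,0,0,0,0]]'
python3 -m pendant '[[0,0,0.3,0,0,0,0],[0,0,0.6,0,0,0,0],[0,0,0.9,0,0,0,0],[0,0,1.1,0,0,0,0],[0,0,1.2,0,0,0,0]]'
python3 -m pendant '[[0,0,0.05,0,0,0,0],[0,0,0.1,0,0,0,0],[0,0,0.1,0,0,0,0]]'
python3 -m pendant '[[0,0,-0.05,0,0,0,20],[0,0,-0.05,0,0,0,45],[0,0,-0.05,0,0,0,45],[0,0,-0.05,0,0,0,45],[0,0,-0.3,0,0,0,45]]'
python3 -m pendant '[[0,0,-0.6,0,0,0,45],[0,0,-1.2,0,0,0,45],[0,0,-2.2,0,0,0,45],[0,0,-3.5,0,0,0,60],[0,0,-4,0,0,0,70]]'
python3 - <<'E'
from h import *
im=capture("top"); cv2.imwrite("pics/t1.png",im); g=im.max(2)
x0,y0=225,200
for a,b in rects(g[y0:270,x0:345]<60,(x0,y0)):
    print("pad",a,b.mean(0),axis(plane("top",b,.053)))
go([.4786,.0833,.22],76.5)
E
```

```text
clock: 23.85
ee_pos: [0.4698, -0.2552, 0.1356]
orientation: [0.047, 0.999, 0.0, -0.001]
wrist_force: [-0.4, -0.0, -4.0]
width: 0.112
finger_force: 59.6
clock: 24.35
ee_pos: [0.4699, -0.2554, 0.1001]
orientation: [0.047, 0.999, 0.0, -0.0]
wrist_force: [0.2, 0.2, -2.2]
width: 0.108
finger_force: 59.6
clock: 24.65
ee_pos: [0.4704, -0.2557, 0.0981]
orientation: [0.047, 0.999, -0.0, 0.0]
wrist_force: [-0.1, 0.8, -2.8]
width: 0.108
finger_force: 59.6
clock: 25.15
ee_pos: [0.4697, -0.2552, 0.1066]
orientation: [0.047, 0.999, 0.0, -0.001]
wrist_force: [-1.0, 0.6, 0.6]
width: 0.45
finger_force: 0.0
clock: 25.65
ee_pos: [0.4717, -0.2565, 0.2312]
orientation: [0.047, 0.999, -0.001, 0.002]
wrist_force: [0.4, 0.8, -0.0]
width: 0.693
finger_force: 0.0
pad 538.5 [249.95000052 234.15000153] (array([0.4784, 0.2582, 0.053 ]), np.float64(-17.5), array([0.0865, 0.0472]))
pad 511.0 [316.69998932 232.5999949 ] (array([0.4788, 0.0834, 0.053 ]), np.float64(-13.2), array([0.0867, 0.045 ]))
shift [ 0.86 11.31  0.37] turn [-0.04  0.08  1.62] q [-0.64  0.3  -0.25  1.01  0.   -0.54]
```

```bash

python3 -m pendant '[[0,0.8,0,0,0,0,80],[0,2.2,0,0,0,0.4,80],[0,3.6,0,0,0,0.8,80],[0,5,0,0,0,1.2,80],[0,6.4,0,0,0,1.6,80]]' >/dev/null
python3 -m pendant '[[0,1.4,0,0,0,0,80],[0,2.8,0,0,0,0,80],[0,4,0,0,0,0,80],[0,4.7,0,0,0,0,80],[0,4.9,0,0,0,0,80]]' >/dev/null
python3 -m pendant '[[0,0,0,0,0,0,80],[0,0,0,0,0,0,80],[0,0,0,0,0,0,80],[0,0,0,0,0,0,80]]'
cat > padlook.py <<'E'
from h import *
import sys
s=observe(); im=capture("wrist"); cv2.imwrite("pics/%s.png"%sys.argv[1],im)
g=im.max(2); g[262:]=255
T=[r for r in rects((g<50),(0,0),1500)]
for a,b in T:
    c,y,z=axis(plane("wrist",b,.053,s))
    print(a,b.mean(0).round(0),c,y,z)
    if abs(z.max()-.089)<.015: go([c[0],c[1],.046],y+90); go([c[0],c[1],.10],y+90)
E
python3 padlook.py w7
```

```text
clock: 27.1
ee_pos: [0.5223, 0.0776, 0.227]
orientation: [0.117, 0.993, -0.0, -0.0]
wrist_force: [0.0, 0.4, -0.1]
width: 0.799
finger_force: 0.0
7035.0 [522.  73.] [0.481  0.2562 0.053 ] 163.0 [0.0937 0.0548]
shift [2.73 5.47 6.03] turn [-0.   0.   0.7] q [ 0.01  0.3  -0.27  1.   -0.    0.24]
shift [2.73 5.47 4.23] turn [-0.   0.   0.7] q [ 0.01  0.3  -0.27  1.   -0.    0.24]
5690.0 [319. 120.] [0.4803 0.0842 0.053 ] -12.3 [0.0462 0.0881]
shift [ 1.41 -0.12  6.03] turn [-0.    0.   -0.24] q [ 0.01  0.3  -0.27  1.   -0.    0.24]
shift [ 1.41 -0.12  4.23] turn [-0.    0.   -0.24] q [ 0.01  0.3  -0.27  1.   -0.    0.24]
```

View pics/w7.png

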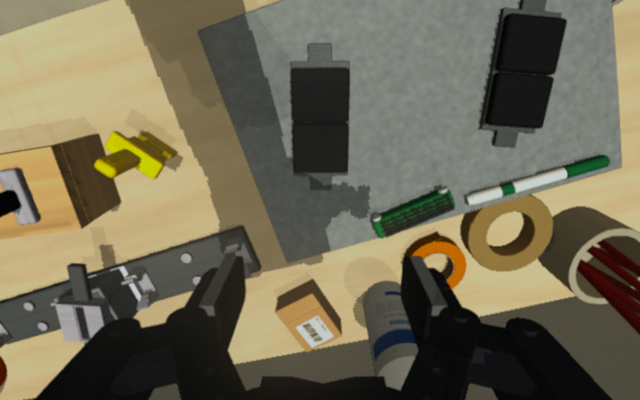

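The near pad is at (319,120) in the wrist view, and the sizes fit. I'll go down and grip it.

```bash

python3 -m pendant '[[0.3,-0.1,0.6,0,0,-0.24,80],[0.7,-0.12,1.5,0,0,-0.24,80],[1.1,-0.12,2.6,0,0,-0.24,80],[1.41,-0.12,3.6,0,0,-0.24,80],[1.41,-0.12,4.2,0,0,-0.24,80]]' >/dev/null
python3 -m pendant '[[0,0,0.4,0,0,0,80],[0,0,0.9,0,0,0,80],[0,0,1.4,0,0,0,80],[0,0,1.75,0,0,0,80],[0,0,1.75,0,0,0,80]]'
python3 -m pendant '[[0,0,0.05,0,0,0,80],[0,0,0.05,0,0,0,65],[0,0,0.05,0,0,0,60],[0,0,0.05,0,0,0,55],[0,0,0.05,0,0,0,45]]' 60
python3 -m pendant '[[0,0,0,0,0,0,45],[0,0,0,0,0,0,45],[0,0,0,0,0,0,45]]' 60
python3 -c "from h import *;print(observe()['ee_pos'])"
```

```text
clock: 28.15
ee_pos: [0.48, 0.0846, 0.0476]
orientation: [0.107, 0.994, -0.0, -0.001]
wrist_force: [0.3, 0.0, 1.4]
width: 0.8
finger_force: 0.0
clock: 28.65
ee_pos: [0.4811, 0.085, 0.048]
orientation: [0.106, 0.994, 0.0, 0.001]
wrist_force: [-0.8, 0.8, 5.7]
width: 0.559
finger_force: 60.9
clock: 28.95
ee_pos: [0.4811, 0.085, 0.048]
orientation: [0.106, 0.994, 0.0, 0.001]
wrist_force: [-1.7, 0.1, 5.3]
width: 0.561
finger_force: 60.9
[0.48106091 0.08495557 0.04804181]
```

Gripped. I'll lift it, and work out the bay positions from the earlier open-bar wrist picture.

```bash

python3 -m pendant '[[0,0,-0.4,0,0,0,45],[0,0,-1.2,0,0,0,45],[0,0,-2.2,0,0,0,45],[0,0,-3.2,0,0,0,45],[0,0,-3.8,0,0,0,45]]'
python3 - <<'E'
from h import *
import pickle;s=pickle.load(open("s6.pkl","rb"))
im=cv2.imread("pics/w6.png").max(2)
P=[]
for (x,y) in ((204,190),(216,221),(443,123),(450,158)):
    w=im[y-10:y+11,x-10:x+11].astype(float); t=np.median(w)
    m=((w>t+35)).astype(np.uint8); M=cv2.moments(m,True); c=(x-10+M["m10"]/M["m00"],y-10+M["m01"]/M["m00"])
    p=plane("wrist",[c],.013,s)[0]; P.append(p); print(np.round(c,1),M["m00"],p.round(4))
P=np.array(P); a,b=P[:2].mean(0),P[2:].mean(0); d=b-a
print("mid",(a+b)/2,"yaw",np.degrees(np.arctan2(d[1],d[0])),np.hypot(*d[:2]))
K=np.array([.6158,-.197,0]); print(proj("wrist",[K+[0,0,.068]],s))
E
```

```text
clock: 29.45
ee_pos: [0.4812, 0.0849, 0.164]
orientation: [0.106, 0.994, 0.0, 0.001]
wrist_force: [0.0, -1.4, -2.0]
width: 0.555
finger_force: 63.5
[203.2 189.5] 128.0 [ 0.6107 -0.3032  0.013 ]
[225. 231.] 3.0 [ 0.6525 -0.2953  0.013 ]
[443.6 122.6] 162.0 [ 0.5922 -0.0925  0.013 ]
[450.1 158. ] 156.0 [ 0.623  -0.0895  0.013 ]
mid [ 0.61958917 -0.19515587  0.013     ] yaw 96.58179127497066 0.20962527607449627
[[324.03899414 193.34196054]]
```

```bash
python3 -c "
from h import *
go([.6074,-.0922,.14],4.8)"
```

```text
shift [-5.36 -4.88  0.81] turn [ 0.03  0.02 14.6 ] q [ 0.02  0.28 -0.47  0.81 -0.    0.24]
```

```bash

python3 -m pendant '[[-0.4,-0.4,0,0,0,1.6,45],[-1.2,-1.1,0,0,0,3.2,45],[-2.1,-1.9,0,0,0,4.8,45],[-3,-2.7,0,0,0,6.4,45],[-3.9,-3.5,0,0,0,8,45]]' >/dev/null
python3 -c "
from h import *
go([.6074,-.0922,.14],4.8)"
```

```text
shift [-1.98 -0.08  0.73] turn [ 0.   -0.    6.54] q [-0.2   0.44 -0.25  0.89  0.    0.71]
```

```bash

python3 -m pendant '[[-0.5,0,0.1,0,0,1.6,45],[-1,0,0.3,0,0,3.2,45],[-1.5,-0.05,0.5,0,0,4.8,45],[-1.9,-0.08,0.7,0,0,6.2,45],[-1.98,-0.08,0.7,0,0,6.54,45]]' >/dev/null
python3 -m pendant '[[0,0,0,0,0,0,45],[0,0,0,0,0,0,45],[0,0,0,0,0,0,45]]'
python3 -c "
from h import *
import pickle
go([.6074,-.0922,.06],4.8)
s=observe();pickle.dump(s,open('s8.pkl','wb'));im=capture('wrist');cv2.imwrite('pics/w8.png',im)
b=np.array([.6073,-.0912,.037]);R=Ro.from_euler('z',94.7,degrees=True)
print(proj('wrist',b+R.apply([[.0525,.012,0],[.0525,-.012,0],[.0665,.012,0],[.0665,-.012,0]]),s))
print(proj('wrist',s['ee_pos']+Ro.from_quat(s['orientation']).apply([[.064,-.01,.007],[.064,.01,.007],[.05,-.025,.007],[.05,.025,.007]]),s))
cv2.imwrite('pics/c8.png',cv2.resize(im[0:260,180:480],None,fx=2.2,fy=2.2))
"
```

```text
clock: 30.75
ee_pos: [0.6069, -0.0903, 0.1405]
orientation: [0.674, 0.738, 0.0, 0.0]
wrist_force: [0.4, -0.3, -1.7]
width: 0.555
finger_force: 63.4
shift [-0.06  0.01  2.68] turn [ 0.   -0.    0.08] q [-0.27  0.52 -0.16  0.89  0.    1.21]
[[304.51009178 122.27615289]
 [341.37661779 122.58744237]
 [304.35367762 100.20173723]
 [341.90156425 100.52191731]]
[[294.76570247 122.46760608]
 [346.95617242 122.44834443]
 [257.78234452 158.24373524]
 [384.12611371 158.22283335]]
```

View pics/c8.png

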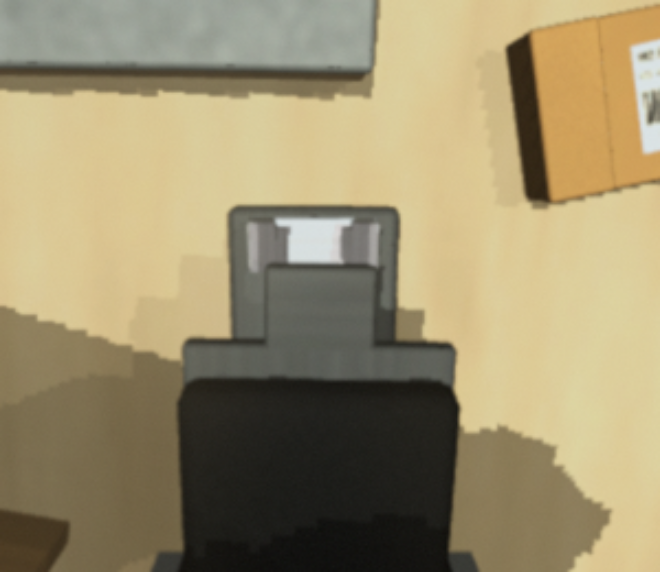

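The crop shows the held pad's ear at x 266–378 and the base end at x 230–399, so the pad sits about 2 mm to the tool's +y. I'll compute the relative offset.

```bash
python3 -c "
from h import *
import pickle
s=pickle.load(open('s8.pkl','rb'))
f=lambda p:np.array(p)/2.2+[180,0]
R=Ro.from_quat(s['orientation'])
t=lambda P:(R.inv().apply(P-s['ee_pos'])*1000).round(1)
zt=s['ee_pos'][2]-.007
print('ear tip',t(plane('wrist',f([[267,266],[377,266]]),zt,s)))
print('plate',t(plane('wrist',f([[183,342],[456,346]]),zt,s)))
print('base end',t(plane('wrist',f([[230,208],[399,208],[231,300],[397,300]]),.012,s)))
"
```

```text
ear tip [[64.6 -7.5  7. ]
 [64.6 11.7  7. ]]
plate [[ 51.1 -22.8   7. ]
 [ 50.4  26.2   7. ]]
base end [[ 67.9 -26.3 128.5]
 [ 67.9  27.8 128.5]
 [ 38.3 -27.  128.5]
 [ 38.3  28.  128.5]]
```

```bash
M='from cell import observe;s=observe();print("MOM",s["moment"].round(3),s["wrist_force"].round(1))'
python3 -m pendant '[[-0.07,-0.05,0.4,0,0,0,45],[-0.07,-0.05,1,0,0,0,45],[-0.07,-0.05,1.7,0,0,0,45],[-0.07,-0.05,2.3,0,0,0,45],[-0.07,-0.05,2.6,0,0,0,45]]' 100
python3 -m pendant '[[0,0,0.1,0,0,0,45],[0,0,0.25,0,0,0,45],[0,0,0.4,0,0,0,45],[0,0,0.55,0,0,0,45],[0,0,0.65,0,0,0,45]]';python3 -c "$M"
python3 -m pendant '[[0,0,0.05,0,0,0,45],[0,0,0.1,0,0,0,45],[0,0,0.1,0,0,0,45]]';python3 -c "$M"
```

```text
clock: 31.3
ee_pos: [0.6041, -0.0926, 0.0595]
orientation: [0.675, 0.738, -0.001, -0.002]
wrist_force: [0.1, 0.1, -2.4]
width: 0.541
finger_force: 107.6
clock: 31.8
ee_pos: [0.606, -0.0932, 0.0425]
orientation: [0.675, 0.738, 0.0, 0.0]
wrist_force: [0.2, 0.6, -1.8]
width: 0.546
finger_force: 107.6
MOM [ 0.023  0.01  -0.02 ] [ 0.2  0.6 -1.8]
clock: 32.1
ee_pos: [0.6062, -0.0933, 0.0397]
orientation: [0.675, 0.738, 0.0, 0.0]
wrist_force: [1.2, 0.3, -1.3]
width: 0.54
finger_force: 107.7
MOM [-0.064 -0.14   0.137] [ 1.2  0.3 -1.3]
```

Freely inside the flares. Now I'll press down.

```bash
M='from cell import observe;s=observe();print("MOM",s["moment"].round(3),s["wrist_force"].round(1))'
python3 -m pendant '[[0,0,0.05,0,0,0,45],[0,0,0.1,0,0,0,45],[0,0,0.15,0,0,0,45],[0,0,0.2,0,0,0,45]]';python3 -c "$M"
python3 -m pendant '[[0,0,0.05,0,0,0,45],[0,0,0.1,0,0,0,45],[0,0,0.15,0,0,0,45],[0,0,0.2,0,0,0,45]]';python3 -c "$M"
```

```text
clock: 32.5
ee_pos: [0.6063, -0.0932, 0.0339]
orientation: [0.675, 0.738, 0.0, 0.001]
wrist_force: [1.6, -0.9, 1.6]
width: 0.543
finger_force: 108.1
MOM [-0.039 -0.179  0.157] [ 1.6 -0.9  1.6]
clock: 32.9
ee_pos: [0.6055, -0.0929, 0.0274]
orientation: [0.675, 0.738, -0.0, -0.0]
wrist_force: [-2.9, 0.4, 11.8]
width: 0.542
finger_force: 109.4
MOM [0.269 0.565 0.099] [-2.9  0.4 11.8]
```

```bash
M='from cell import observe;s=observe();print("MOM",s["moment"].round(3),s["wrist_force"].round(1))'
python3 -m pendant '[[0,0,0.04,0,0,0,45],[0,0,0.08,0,0,0,45],[0,0,0.08,0,0,0,45]]';python3 -c "$M"
python3 -m pendant '[[0,0,0.0,0,0,0,60],[0,0,-0.08,0,0,0,75],[0,0,-0.08,0,0,0,80],[0,0,-0.08,0,0,0,80],[0,0,-0.4,0,0,0,80]]' 60
python3 -m pendant '[[0,0,-0.5,0,0,0,80],[0,0,-1.2,0,0,0,80],[0,0,-2.2,0,0,0,80],[0,0,-3.5,0,0,0,80],[0,0,-4.9,0,0,0,80]]'
python3 - <<'E'
from h import *
im=capture("top"); cv2.imwrite("pics/t2.png",im); g=im.max(2)
x0,y0=225,200
for a,b in rects(g[y0:270,x0:345]<60,(x0,y0)):
    print("pad",a,b.mean(0),axis(plane("top",b,.053)))
cv2.imwrite("pics/w9.png",capture("wrist"))
go([.5130,.246,.23],73)
E
```

```text
clock: 33.2
ee_pos: [0.6055, -0.0929, 0.0273]
orientation: [0.675, 0.738, -0.0, -0.0]
wrist_force: [-5.7, 2.2, 18.9]
width: 0.546
finger_force: 110.2
MOM [0.333 1.216 0.048] [-5.7  2.2 18.9]
clock: 33.7
ee_pos: [0.6044, -0.0928, 0.0358]
orientation: [0.675, 0.738, -0.001, -0.001]
wrist_force: [0.5, -0.6, 0.3]
width: 0.799
finger_force: 0.0
clock: 34.2
ee_pos: [0.6051, -0.093, 0.1853]
orientation: [0.675, 0.738, -0.0, -0.001]
wrist_force: [1.8, -0.3, -0.5]
width: 0.796
finger_force: 0.0
pad 538.5 [249.950001   234.15000129] (array([0.4784, 0.2582, 0.053 ]), np.float64(-17.5), array([0.0865, 0.0472]))
shift [11.57 -2.18 -1.36] turn [  0.08   0.11 -13.58] q [-0.27  0.48 -0.1   0.99  0.    1.21]
```

View pics/w9.png

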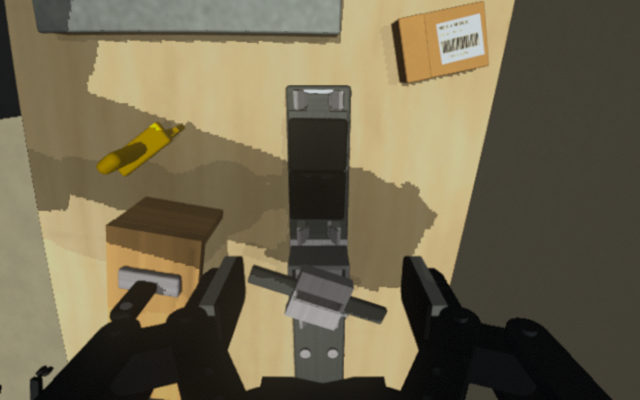

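Pad 1 is seated flat at (318,168), and the bar is still open. Now the second pad.

```bash

python3 -m pendant '[[0.5,-0.2,-0.4,0,0,-1.6,80],[1.6,-0.6,-0.8,0,0,-3.2,80],[2.9,-1,-1.2,0,0,-4.8,80],[4.2,-1.4,-1.4,0,0,-6.4,80],[5.5,-1.8,-1.4,0,0,-8,80]]' >/dev/null
python3 -c "
from h import *
go([.5130,.246,.23],73)"
```

```text
shift [ 4.75  3.67 -0.1 ] turn [ 0.01  0.02 -5.52] q [-0.01  0.32 -0.24  1.01  0.    0.77]
```

```bash

python3 -m pendant '[[0.9,0.7,0,0,0,-1.4,80],[1.9,1.5,0,0,0,-2.8,80],[2.9,2.3,0,0,0,-4.2,80],[4,3.1,0,0,0,-5.5,80],[4.7,3.6,0,0,0,-5.5,80]]' >/dev/null
python3 -m pendant '[[0,0,0,0,0,0,80],[0,0,0,0,0,0,80],[0,0,0,0,0,0,80],[0,0,0,0,0,0,80]]'
python3 padlook.py w10
```

```text
clock: 35.7
ee_pos: [0.514, 0.2414, 0.2261]
orientation: [0.152, 0.988, -0.0, -0.0]
wrist_force: [0.0, -0.3, -0.3]
width: 0.803
finger_force: 0.0
10897.0 [587. 134.] [0.5631 0.4714 0.053 ] 171.5 [0.2268 0.0876]
5631.0 [334. 125.] [0.48   0.2614 0.053 ] -14.3 [0.0472 0.0882]
shift [1.28 0.3  6.  ] turn [-0.    0.   -0.64] q [ 0.31  0.37 -0.17  1.03 -0.    0.61]
shift [1.28 0.3  4.2 ] turn [-0.    0.   -0.64] q [ 0.31  0.37 -0.17  1.03 -0.    0.61]
```

```bash

python3 -m pendant '[[0.3,0.1,0.6,0,0,-0.6,80],[0.7,0.2,1.5,0,0,-0.6,80],[1,0.25,2.6,0,0,-0.6,80],[1.28,0.25,3.6,0,0,-0.6,80],[1.28,0.25,4.2,0,0,-0.6,80]]' >/dev/null
python3 -m pendant '[[0,0,0.4,0,0,0,80],[0,0,0.9,0,0,0,80],[0,0,1.4,0,0,0,80],[0,0,1.72,0,0,0,80],[0,0,1.72,0,0,0,80]]'
python3 -m pendant '[[0,0,0,0,0,0,80],[0,0,0,0,0,0,65],[0,0,0,0,0,0,60],[0,0,0,0,0,0,55],[0,0,0,0,0,0,45]]' 60
python3 -m pendant '[[0,0,0,0,0,0,45],[0,0,0,0,0,0,45],[0,0,0,0,0,0,45]]' 60
python3 -c "from h import *;print(observe()['ee_pos'])"
python3 -m pendant '[[0,0,-0.4,0,0,0,45],[0,0,-1.2,0,0,0,45],[0,0,-2.2,0,0,0,45],[0,0,-3.2,0,0,0,45],[0,0,-4,0,0,0,45]]' 90
python3 -c "from h import *;go([.6235,-.302,.165],4.8)"
```

```text
clock: 36.75
ee_pos: [0.479, 0.2605, 0.0476]
orientation: [0.126, 0.992, -0.0, -0.001]
wrist_force: [-0.6, 0.6, 0.2]
width: 0.805
finger_force: 0.0
clock: 37.25
ee_pos: [0.4801, 0.2614, 0.0498]
orientation: [0.125, 0.992, 0.0, 0.001]
wrist_force: [-0.2, -0.3, 6.8]
width: 0.557
finger_force: 60.4
clock: 37.55
ee_pos: [0.4801, 0.2614, 0.0498]
orientation: [0.125, 0.992, 0.0, 0.001]
wrist_force: [-1.6, -0.6, 6.7]
width: 0.559
finger_force: 60.4
[0.48008723 0.26143521 0.04980879]
clock: 38.05
ee_pos: [0.4794, 0.2612, 0.1707]
orientation: [0.125, 0.992, 0.0, 0.0]
wrist_force: [0.4, -0.2, -1.5]
width: 0.541
finger_force: 94.1
shift [ -9.32 -16.99   0.19] turn [1.000e-02 0.000e+00 1.416e+01] q [ 0.36  0.38 -0.31  0.88  0.    0.61]
```

```bash

python3 -m pendant '[[-0.4,-0.7,0,0,0,1,45],[-1,-1.9,0,0,0,2.2,45],[-1.7,-3.2,0,0,0,3.4,45],[-2.4,-4.5,0,0,0,4.6,45],[-3.1,-5.7,0,0,0,5.8,45]]' >/dev/null
python3 -c "from h import *;go([.6235,-.302,.165],4.8)"
```

```text
shift [-10.91  -6.76   0.14] turn [-0.    0.    8.31] q [-0.01  0.35 -0.35  0.86 -0.    0.76]
```

```bash

python3 -m pendant '[[-1.2,-0.75,0,0,0,1.2,45],[-2.4,-1.5,0,0,0,2.4,45],[-3.6,-2.25,0,0,0,3.6,45],[-4.8,-3,0,0,0,4.8,45],[-6,-3.75,0,0,0,6,45]]' >/dev/null
python3 -c "from h import *;go([.6235,-.302,.165],4.8)"
```

```text
shift [-5.76 -0.18  0.13] turn [-0.   -0.    2.31] q [-0.35  0.47 -0.18  0.93  0.    0.93]
```

```bash

python3 -m pendant '[[-1.2,0,0,0,0,1.2,45],[-2.4,-0.05,0,0,0,2.2,45],[-3.6,-0.1,0,0,0,2.3,45],[-4.8,-0.15,0.1,0,0,2.3,45],[-5.7,-0.18,0.13,0,0,2.3,45]]' >/dev/null
python3 -m pendant '[[0,0,0,0,0,0,45],[0,0,0,0,0,0,45],[0,0,0,0,0,0,45],[0,0,0,0,0,0,45]]'
python3 -c "
from h import *
import pickle
s=observe();pickle.dump(s,open('s11.pkl','wb'));im=capture('wrist');cv2.imwrite('pics/w11.png',im)
go([.6235,-.302,.06],4.8);print(s['ee_pos'])
cv2.imwrite('pics/c11.png',cv2.resize(im[0:260,180:480],None,fx=2.2,fy=2.2))
"
```

```text
clock: 39.95
ee_pos: [0.6239, -0.2972, 0.1649]
orientation: [0.674, 0.738, 0.0, -0.0]
wrist_force: [-0.0, 0.0, -2.4]
width: 0.548
finger_force: 94.2
shift [-0.16 -0.03  3.5 ] turn [-0.   -0.    0.07] q [-0.55  0.64  0.12  1.05  0.    0.93]
[ 0.62390607 -0.29718406  0.16486623]
```

View pics/c11.png

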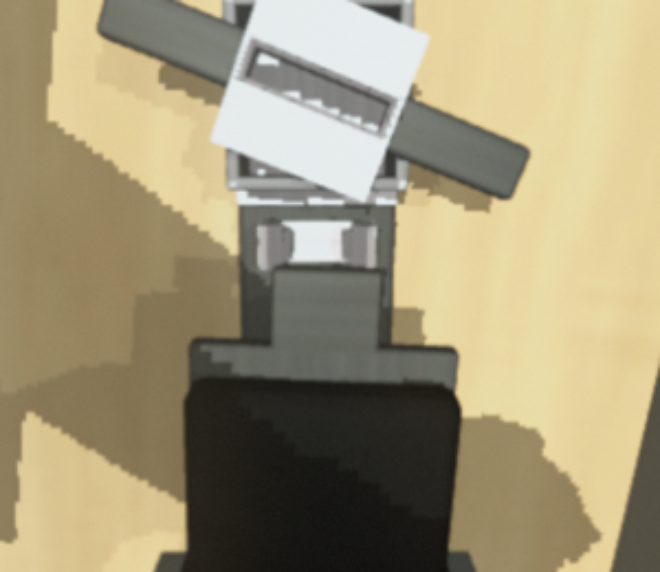

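```bash
python3 -c "
from h import *
import pickle
f=lambda p:np.array(p)/2.2+[180,0]
def T(s,p,z):
    R=Ro.from_quat(s['orientation']);return (R.inv().apply(plane('wrist',f(p),z,s)-s['ee_pos'])*1000).round(1)[:,:2].tolist()
s=pickle.load(open('s8.pkl','rb')); print('w8 floor',T(s,[[315,219],[315,262]],.014))
s=pickle.load(open('s11.pkl','rb')); zt=s['ee_pos'][2]-.009
print('ear',T(s,[[273,268],[383,268]],zt),'plate',T(s,[[190,340],[458,348]],zt))
print('floor',T(s,[[318,222],[318,264]],.014),'base',T(s,[[241,212],[394,212],[241,300],[391,300]],.012))
print('keyway',T(s,[[255,43],[395,100],[384,133],[240,76]],.068),T(s,[[318,88]],.068))
"
```

```text
w8 floor [[64.5, 0.9], [51.0, 0.9]]
ear [[64.0, -6.5], [64.0, 12.9]] plate [[51.0, -21.8], [49.6, 27.0]]
floor [[61.9, 1.9], [47.4, 1.9]] base [[65.2, -25.1], [65.2, 28.6], [34.2, -26.0], [34.2, 28.4]]
keyway [[112.2, -15.1], [98.0, 22.5], [89.5, 19.8], [104.0, -19.3]] [[101.0, 1.7]]
```

```bash
M='from cell import observe;s=observe();print("MOM",s["moment"].round(3),s["wrist_force"].round(1))'
python3 -m pendant '[[-0.1,-0.03,0.4,0,0,0,45],[-0.15,-0.03,1.1,0,0,0,45],[-0.15,-0.03,2,0,0,0,45],[-0.15,-0.03,2.8,0,0,0,45],[-0.15,-0.03,3.3,0,0,0,45]]' 100
python3 -m pendant '[[0,0,0.1,0,0,0,45],[0,0,0.25,0,0,0,45],[0,0,0.45,0,0,0,45],[0,0,0.6,0,0,0,45],[0,0,0.72,0,0,0,45]]';python3 -c "$M"
python3 -m pendant '[[0,0,0.05,0,0,0,45],[0,0,0.1,0,0,0,45],[0,0,0.15,0,0,0,45]]';python3 -c "$M"
```

```text
clock: 40.5
ee_pos: [0.6221, -0.302, 0.0626]
orientation: [0.675, 0.738, -0.0, -0.002]
wrist_force: [0.2, -0.5, -2.5]
width: 0.537
finger_force: 105.1
clock: 41.0
ee_pos: [0.6243, -0.3027, 0.0446]
orientation: [0.675, 0.738, 0.001, 0.001]
wrist_force: [-1.1, 5.4, 9.3]
width: 0.537
finger_force: 106.1
MOM [ 0.427 -0.013  0.237] [-1.1  5.4  9.3]
clock: 41.3
ee_pos: [0.6247, -0.3028, 0.0408]
orientation: [0.674, 0.738, 0.001, 0.001]
wrist_force: [0.1, 3.5, 8.1]
width: 0.544
finger_force: 105.9
MOM [ 0.806 -0.186  0.464] [0.1 3.5 8.1]
```

```bash
M='from cell import observe;s=observe();print("MOM",s["moment"].round(3),s["wrist_force"].round(1))'
python3 -m pendant '[[0.04,-0.03,0.05,0,0,0,45],[0.04,-0.03,0.1,0,0,0,45],[0.04,-0.03,0.15,0,0,0,45],[0.04,-0.03,0.2,0,0,0,45]]';python3 -c "$M"
python3 -m pendant '[[0,0,0.05,0,0,0,45],[0,0,0.1,0,0,0,45],[0,0,0.15,0,0,0,45],[0,0,0.2,0,0,0,45]]';python3 -c "$M"
python3 -m pendant '[[0,0,0.05,0,0,0,45],[0,0,0.08,0,0,0,45],[0,0,0.08,0,0,0,45]]';python3 -c "$M"
```

```text
clock: 41.7
ee_pos: [0.6244, -0.3027, 0.0349]
orientation: [0.675, 0.738, 0.001, 0.002]
wrist_force: [4.0, 1.0, 3.4]
width: 0.543
finger_force: 105.4
MOM [ 0.144 -0.884  0.587] [4.  1.  3.4]
clock: 42.1
ee_pos: [0.6245, -0.3026, 0.0291]
orientation: [0.675, 0.738, 0.001, 0.002]
wrist_force: [1.8, 3.8, 17.3]
width: 0.539
finger_force: 107.0
MOM [ 0.799 -0.358  0.413] [ 1.8  3.8 17.3]
clock: 42.4
ee_pos: [0.6245, -0.3026, 0.0291]
orientation: [0.675, 0.738, 0.001, 0.002]
wrist_force: [0.7, 4.9, 21.9]
width: 0.539
finger_force: 107.6
MOM [1.044 0.239 0.463] [ 0.7  4.9 21.9]
```

```bash

python3 -m pendant '[[0,0,-0.05,0,0,0,60],[0,0,-0.12,0,0,0,75],[0,0,-0.12,0,0,0,80],[0,0,-0.12,0,0,0,80],[0,0,-0.4,0,0,0,80]]' 60
python3 -m pendant '[[0,0,-0.5,0,0,0,80],[0,0,-1.2,0,0,0,80],[0,0,-2.2,0,0,0,80],[0,0,-3.5,0,0,0,80],[0,0,-4.9,0,0,0,80]]'
python3 - <<'E'
from h import *
cv2.imwrite("pics/w12.png",capture("wrist"))
im=capture("top"); cv2.imwrite("pics/t3.png",im)
g=im.max(2); x0,y0=350,160
for a,b in rects(g[y0:205,x0:490]<45,(x0,y0),100): print(a,b.mean(0),axis(plane("top",b,.032)))
go([.4705,-.2553,.19],84.6)
a=cv2.imread("pics/w12.png")[40:400,150:500];b=cv2.resize(im[150:260,340:500],(524,360),interpolation=cv2.INTER_CUBIC)[:,:430]
cv2.imwrite("pics/c12.png",np.hstack([a,b]))
E
```

```text
clock: 42.9
ee_pos: [0.6208, -0.3014, 0.0352]
orientation: [0.675, 0.738, -0.001, -0.002]
wrist_force: [-0.6, 0.2, 0.0]
width: 0.801
finger_force: 0.0
clock: 43.4
ee_pos: [0.6221, -0.3017, 0.1862]
orientation: [0.675, 0.738, -0.0, -0.0]
wrist_force: [-0.3, -0.6, -0.6]
width: 0.802
finger_force: 0.0
509.5 [457.47525024 179.25247622] (array([ 0.6195, -0.3028,  0.032 ]), np.float64(-85.4), array([0.0894, 0.0496]))
453.0 [380.56003928 187.19043064] (array([ 0.6018, -0.0921,  0.032 ]), np.float64(-86.1), array([0.0839, 0.0456]))
shift [ 2.08 -5.02  0.04] turn [  0.04   0.16 -15.9 ] q [-0.56  0.62  0.16  1.09 -0.    0.92]
```

View pics/c12.png

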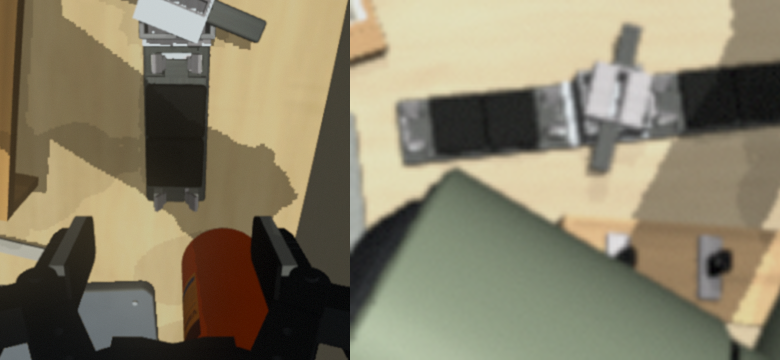

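Both pads sit flat in their bays and the bar is still open. Now key 2 again.

```bash

python3 -m pendant '[[0.3,-0.8,0,0,0,-1.6,60],[0.8,-1.8,0,0,0,-3.2,45],[1.3,-3,0,0,0,-4.8,45],[1.7,-4.2,0,0,0,-6.4,45],[2.08,-5.02,0,0,0,-8,45]]' >/dev/null
python3 -m pendant '[[0,0,0,0,0,-1.6,45],[0,0,0,0,0,-3.2,45],[0,0,0,0,0,-4.8,45],[0,0,0,0,0,-6.4,45],[0,0,0,0,0,-7.9,45]]' >/dev/null
python3 -m pendant '[[0,0,0,0,0,0,45],[0,0,0,0,0,0,45],[0,0,0,0,0,0,45]]'
python3 - <<'E'
from h import *
go([.4708,-.2553,.0965],84.6); s=observe()
im=capture("wrist");cv2.imwrite("pics/w13.png",im)
print(proj("wrist",[[.4708,-.2553,.122],[.4708,-.2553,.078],[.4780,-.1838,.122]],s))
E
```

```text
clock: 44.8
ee_pos: [0.467, -0.2533, 0.1844]
orientation: [0.048, 0.999, -0.0, 0.0]
wrist_force: [0.8, -0.0, -0.5]
width: 0.448
finger_force: 0.0
shift [-0.13 -0.05  2.93] turn [-0.    0.   -0.02] q [-0.64  0.34 -0.33  0.9  -0.   -0.54]
[[321.00553477 226.50926626]
 [321.36049881 201.29045572]
 [442.1499208  226.82491462]]
```

View pics/w13.png

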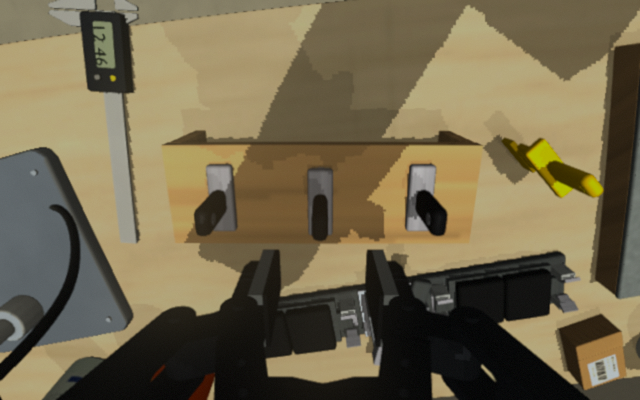

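All three keys stand in the rack, and key 2 is centred at (319,200). I'll grip and lift it.

```bash

python3 -m pendant '[[-0.13,-0.05,0.6,0,0,0,45],[-0.13,-0.05,1.3,0,0,0,45],[-0.13,-0.05,2,0,0,0,45],[-0.13,-0.05,2.6,0,0,0,45],[-0.13,-0.05,2.93,0,0,0,45]]'
python3 -m pendant '[[0,0,0,0,0,0,45],[0,0,0,0,0,0,30],[0,0,0,0,0,0,5],[0,0,0,0,0,0,0],[0,0,0,0,0,0,0]]' 60
python3 -m pendant '[[0,0,0,0,0,0,0],[0,0,0,0,0,0,0]]'
python3 -m pendant '[[0,0,-0.5,0,0,0,0],[0,0,-1.2,0,0,0,0],[0,0,-2,0,0,0,0],[0,0,-2.75,0,0,0,0],[0,0,-2.75,0,0,0,0]]' 60
python3 -c "from h import *;go([.6150,-.1962,.178],79.2)"
```

```text
clock: 45.35
ee_pos: [0.47, -0.2545, 0.0947]
orientation: [0.048, 0.999, 0.001, -0.001]
wrist_force: [-0.6, 1.1, -0.2]
width: 0.449
finger_force: 0.0
clock: 45.85
ee_pos: [0.4715, -0.2557, 0.0973]
orientation: [0.047, 0.999, -0.001, 0.001]
wrist_force: [-0.5, -0.6, 4.8]
width: 0.105
finger_force: 59.1
clock: 46.05
ee_pos: [0.4715, -0.2557, 0.0973]
orientation: [0.047, 0.999, -0.001, 0.001]
wrist_force: [-1.0, 1.0, 5.4]
width: 0.11
finger_force: 59.3
clock: 46.55
ee_pos: [0.4721, -0.2559, 0.1811]
orientation: [0.047, 0.999, -0.001, 0.002]
wrist_force: [0.1, 0.0, -3.0]
width: 0.107
finger_force: 58.9
shift [-4.55  2.43  0.12] turn [-0.02  0.05  1.08] q [-0.63  0.35 -0.33  0.89  0.   -0.54]
```

```bash

python3 -m pendant '[[-0.6,0.3,0,0,0,0.5,0],[-1.6,0.9,0,0,0,1.08,0],[-2.8,1.5,0,0,0,1.08,0],[-3.8,2.1,0,0,0,1.08,0],[-4.5,2.43,0,0,0,1.08,0]]' >/dev/null
python3 -m pendant '[[0,0,0.05,0,0,0,0],[0,0,0.1,0,0,0,0],[0,0,0.1,0,0,0,0],[0,0,0.1,0,0,0,0]]'
python3 - <<'E'
from h import *
import pickle
go([.6150,-.1962,.0955],79.2); s=observe();pickle.dump(s,open("s14.pkl","wb"));print(s["ee_pos"])
im=capture("wrist");cv2.imwrite("pics/w14.png",im)
cv2.imwrite("pics/c14.png",cv2.resize(im[60:320,220:440],None,fx=2.3,fy=2.3,interpolation=cv2.INTER_CUBIC))
E
```

```text
clock: 47.45
ee_pos: [0.6108, -0.1955, 0.1751]
orientation: [0.095, 0.996, 0.0, -0.001]
wrist_force: [-1.2, -0.6, -3.0]
width: 0.107
finger_force: 58.7
shift [-0.15  0.    2.65] turn [ 0.   -0.02 -0.01] q [-0.42  0.54 -0.03  1.   -0.   -0.24]
[ 0.61079678 -0.19554722  0.17514267]
```

View pics/c14.png

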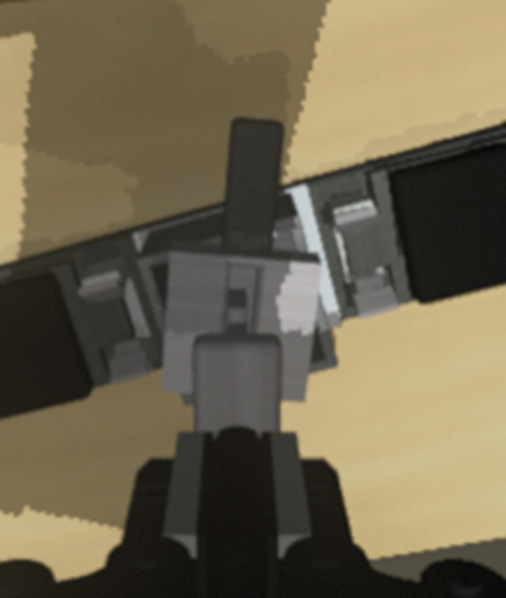

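The crop shows the slit at about (242,295) and the held shoulder at (237,385). I'll check the bar's angle and the offset in the tool frame.

```bash
python3 -c "
from h import *
import pickle
f=lambda p:np.array(p)/2.3+[220,60]
s=pickle.load(open('s14.pkl','rb'));R=Ro.from_quat(s['orientation'])
T=lambda p,z:(R.inv().apply(plane('wrist',f(p),z,s)-s['ee_pos'])*1000).round(1)[:,:2]
b=T([[231,120],[283,123],[226,245],[273,250]],.062);print('bar',b.tolist())
d=b[:2].mean(0)-b[2:].mean(0);print(np.degrees(np.arctan2(d[1],d[0])))
h=T([[168,252],[322,258],[305,400],[162,390]],.068);print('hub',h.tolist(),h.mean(0))
print('slit',T([[228,264],[258,266]],.068).tolist())
print('shoulder',T([[193,345],[281,345]],s['ee_pos'][2]-.018).tolist())
"
```

```text
bar [[57.2, -2.1], [56.3, 13.1], [19.6, -3.7], [18.0, 10.7]]
3.0167495939020155
hub [[19.0, -21.0], [17.1, 25.2], [-29.6, 21.3], [-26.1, -24.2]] [-4.9    0.325]
slit [[15.3, -3.1], [14.6, 6.0]]
shoulder [[23.6, -8.9], [23.6, 8.2]]
```

```bash
M='from cell import observe;s=observe();print("MOM",s["moment"].round(3),s["wrist_force"].round(1))'
python3 -m pendant '[[-0.1,0.02,0.1,0,0,0.5,0],[-0.15,0.02,0.3,0,0,0.5,0],[-0.15,0.02,0.5,0,0,0.5,0],[-0.15,0.02,0.6,0,0,0.5,0],[-0.15,0.02,0.6,0,0,0.5,0]]'; python3 -c "$M"
python3 -m pendant '[[0,0,0.1,0,0,0,0],[0,0,0.25,0,0,0,0],[0,0,0.4,0,0,0,0],[0,0,0.55,0,0,0,0],[0,0,0.6,0,0,0,0]]'; python3 -c "$M"
```

```text
clock: 48.0
ee_pos: [0.6158, -0.1953, 0.1568]
orientation: [0.116, 0.993, 0.0, -0.001]
wrist_force: [0.4, 0.3, -3.4]
width: 0.103
finger_force: 58.7
MOM [0.051 0.016 0.014] [ 0.4  0.3 -3.4]
clock: 48.5
ee_pos: [0.6162, -0.1953, 0.1389]
orientation: [0.116, 0.993, 0.0, -0.001]
wrist_force: [-0.1, 0.4, -2.6]
width: 0.107
finger_force: 58.7
MOM [ 0.015  0.062 -0.048] [-0.1  0.4 -2.6]
```

```bash
M='from cell import observe;s=observe();print("MOM",s["moment"].round(3),s["wrist_force"].round(1))'
python3 -m pendant '[[0,0,0.3,0,0,0,0],[0,0,0.6,0,0,0,0],[0,0,0.9,0,0,0,0],[0,0,1.2,0,0,0,0],[0,0,1.36,0,0,0,0]]'; python3 -c "$M"
python3 -m pendant '[[0,0,0.05,0,0,0,0],[0,0,0.1,0,0,0,0],[0,0,0.12,0,0,0,0],[0,0,0.12,0,0,0,0]]'; python3 -c "$M"
python3 -m pendant '[[0,0,0,0,0,1,0],[0,0,0,0,0,2,0],[0,0,0,0,0,3,0],[0,0,0,0,0,4,0],[0,0,0,0,0,5,0]]'; python3 -c "$M"
python3 -m pendant '[[0,0,0,0,0,1,0],[0,0,0,0,0,2,0],[0,0,0,0,0,3,0],[0,0,0,0,0,4,0],[0,0,0,0,0,5,0]]'; python3 -c "$M"
```

```text
clock: 49.0
ee_pos: [0.616, -0.1952, 0.0974]
orientation: [0.116, 0.993, 0.0, -0.001]
wrist_force: [-0.6, -0.1, -3.2]
width: 0.11
finger_force: 58.7
MOM [ 0.029  0.017 -0.02 ] [-0.6 -0.1 -3.2]
clock: 49.4
ee_pos: [0.6165, -0.1954, 0.0955]
orientation: [0.116, 0.993, -0.0, 0.0]
wrist_force: [-0.7, 0.5, -3.2]
width: 0.108
finger_force: 58.7
MOM [0.039 0.181 0.002] [-0.7  0.5 -3.2]
clock: 49.9
ee_pos: [0.6163, -0.1959, 0.0955]
orientation: [0.33, 0.944, -0.001, 0.0]
wrist_force: [-1.3, -2.2, -2.3]
width: 0.107
finger_force: 58.8
MOM [-0.271  0.351  0.072] [-1.3 -2.2 -2.3]
clock: 50.4
ee_pos: [0.6161, -0.1961, 0.0956]
orientation: [0.526, 0.85, -0.001, 0.0]
wrist_force: [-2.1, -1.0, -2.6]
width: 0.108
finger_force: 58.8
MOM [-0.323  0.459 -0.004] [-2.1 -1.  -2.6]
```

```bash
M='from cell import observe;s=observe();print("MOM",s["moment"].round(3),s["wrist_force"].round(1))'
python3 -m pendant '[[0,0,0,0,0,1,0],[0,0,0,0,0,2,0],[0,0,0,0,0,3,0],[0,0,0,0,0,4,0],[0,0,0,0,0,4.5,0]]'; python3 -c "$M"
python3 -m pendant '[[0,0,0,0,0,0.6,0],[0,0,0,0,0,1.1,0],[0,0,0,0,0,1.1,0]]'; python3 -c "$M"
```

```text
clock: 50.9
ee_pos: [0.6159, -0.1962, 0.0955]
orientation: [0.682, 0.732, -0.001, 0.0]
wrist_force: [-1.8, -1.4, -2.9]
width: 0.105
finger_force: 58.9
MOM [-0.355  0.511  0.045] [-1.8 -1.4 -2.9]
clock: 51.2
ee_pos: [0.6159, -0.1962, 0.0956]
orientation: [0.715, 0.699, -0.001, 0.0]
wrist_force: [-3.4, -2.9, -1.2]
width: 0.104
finger_force: 59.0
MOM [-0.538  0.762  0.126] [-3.4 -2.9 -1.2]
```

```bash
M='from cell import observe;s=observe();print("MOM",s["moment"].round(3),s["wrist_force"].round(1))'
python3 -m pendant '[[0,0,0,0,0,0.4,0],[0,0,0,0,0,0.4,0]]'; python3 -c "$M"
python3 -m pendant '[[0,0,0,0,0,-0.6,0],[0,0,0,0,0,-1.3,0],[0,0,0,0,0,-1.3,0]]'; python3 -c "$M"
python3 -m pendant '[[0,0,-0.3,0,0,0,0],[0,0,-0.7,0,0,0,0],[0,0,-1.1,0,0,0,0],[0,0,-1.6,0,0,0,0],[0,0,-2,0,0,0,0]]'
python3 -m pendant '[[0,0,-0.3,0,0,0,0],[0,0,-0.6,0,0,0,0],[0,0,-0.75,0,0,0,0],[0,0,-0.75,0,0,0,0]]'
python3 - <<'E'
from h import *
im=capture("wrist");cv2.imwrite("pics/w15.png",im)
go([.4712,-.2556,.178],84.6)
E
```

```text
clock: 51.4
ee_pos: [0.6159, -0.1962, 0.0955]
orientation: [0.727, 0.687, -0.001, 0.0]
wrist_force: [-4.5, -3.6, -1.0]
width: 0.104
finger_force: 59.7
MOM [-0.733  0.948  0.602] [-4.5 -3.6 -1. ]
clock: 51.7
ee_pos: [0.6168, -0.1952, 0.0954]
orientation: [0.687, 0.727, 0.0, 0.0]
wrist_force: [-1.4, -0.6, -2.2]
width: 0.103
finger_force: 58.8
MOM [-0.077  0.278  0.01 ] [-1.4 -0.6 -2.2]
clock: 52.2
ee_pos: [0.6174, -0.1956, 0.1576]
orientation: [0.687, 0.727, 0.001, 0.001]
wrist_force: [-0.5, -1.2, -2.7]
width: 0.111
finger_force: 58.8
clock: 52.6
ee_pos: [0.6169, -0.1956, 0.1785]
orientation: [0.687, 0.727, 0.0, 0.001]
wrist_force: [0.5, -0.3, -4.0]
width: 0.107
finger_force: 58.8
shift [-1.73 -4.95 -0.01] turn [  0.     0.   -16.28] q [-0.42  0.55 -0.01  1.01  0.    1.09]
```

View pics/w15.png

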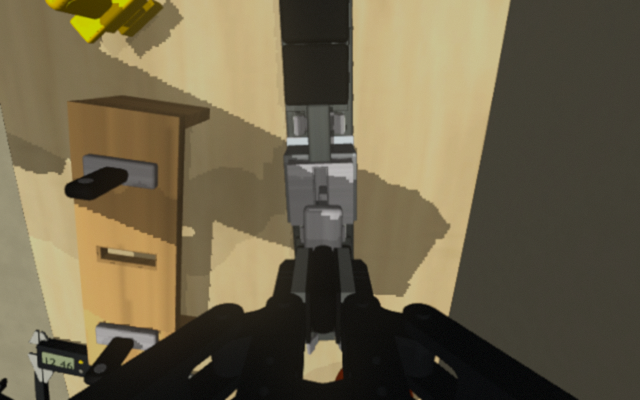

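The bar is locked along the fixture over the pads. The key goes back to the empty middle slot at (127,255).

```bash

python3 -m pendant '[[-0.3,-0.7,0,0,0,-1.6,0],[-0.6,-1.8,0,0,0,-3.2,0],[-1,-3,0,0,0,-4.8,0],[-1.4,-4.1,0,0,0,-6.4,0],[-1.73,-4.9,0,0,0,-8,0]]' >/dev/null
python3 -m pendant '[[0,0,0,0,0,-1.6,0],[0,0,0,0,0,-3.2,0],[0,0,0,0,0,-4.8,0],[0,0,0,0,0,-6.4,0],[0,0,0,0,0,-8.1,0]]' >/dev/null
python3 -m pendant '[[0,0,0,0,0,-0.2,0],[0,0,0,0,0,-0.2,0],[0,0,0,0,0,-0.2,0],[0,0,0,0,0,-0.2,0]]'
python3 - <<'E'
from h import *
go([.4710,-.2555,.0973],84.6);print(observe()["ee_pos"])
E
```

```text
clock: 54.05
ee_pos: [0.4726, -0.2554, 0.1777]
orientation: [0.047, 0.999, 0.0, -0.0]
wrist_force: [0.2, -0.8, -2.8]
width: 0.109
finger_force: 59.5
shift [ 0.05 -0.01  2.68] turn [ 0.   -0.    0.01] q [-0.63  0.36 -0.33  0.89 -0.   -0.54]
[ 0.47257871 -0.2553886   0.17766739]
```

```bash

python3 -m pendant '[[0.05,-0.01,0.2,0,0,0,0],[0.05,-0.01,0.5,0,0,0,0],[0.05,-0.01,0.8,0,0,0,0],[0.05,-0.01,1.1,0,0,0,0],[0.05,-0.01,1.3,0,0,0,0]]'
python3 -m pendant '[[0,0,0.3,0,0,0,0],[0,0,0.6,0,0,0,0],[0,0,0.9,0,0,0,0],[0,0,1.15,0,0,0,0],[0,0,1.25,0,0,0,0]]'
python3 -m pendant '[[0,0,0.05,0,0,0,0],[0,0,0.1,0,0,0,0],[0,0,0.1,0,0,0,0]]'
python3 -m pendant '[[0,0,-0.05,0,0,0,20],[0,0,-0.05,0,0,0,45],[0,0,-0.05,0,0,0,45],[0,0,-0.05,0,0,0,45],[0,0,-0.3,0,0,0,45]]'
python3 -m pendant '[[0,0,-0.6,0,0,0,45],[0,0,-1.2,0,0,0,45],[0,0,-2.2,0,0,0,45],[0,0,-3.5,0,0,0,45],[0,0,-4.5,0,0,0,45]]'
python3 -m pendant '[[0,0,0,0,0,0,45],[0,0,0,0,0,0,45],[0,0,0,0,0,0,45]]'
python3 - <<'E'
from h import *
cv2.imwrite("pics/w16.png",capture("wrist"))
E
```

```text
clock: 54.55
ee_pos: [0.4706, -0.2552, 0.1374]
orientation: [0.046, 0.999, 0.0, -0.001]
wrist_force: [0.3, -0.1, -3.2]
width: 0.112
finger_force: 59.5
clock: 55.05
ee_pos: [0.4707, -0.2553, 0.1002]
orientation: [0.046, 0.999, 0.0, -0.001]
wrist_force: [0.4, 0.4, -2.6]
width: 0.107
finger_force: 59.5
clock: 55.35
ee_pos: [0.4713, -0.2557, 0.0984]
orientation: [0.046, 0.999, -0.0, 0.0]
wrist_force: [-0.8, -0.2, -3.2]
width: 0.107
finger_force: 59.5
clock: 55.85
ee_pos: [0.4705, -0.2552, 0.1069]
orientation: [0.046, 0.999, 0.0, -0.001]
wrist_force: [-0.2, -0.4, 0.5]
width: 0.452
finger_force: 0.0
clock: 56.35
ee_pos: [0.4714, -0.2558, 0.245]
orientation: [0.046, 0.999, -0.001, 0.001]
wrist_force: [0.6, 0.7, 0.5]
width: 0.453
finger_force: 0.0
clock: 56.65
ee_pos: [0.4705, -0.2552, 0.2414]
orientation: [0.046, 0.999, 0.0, -0.001]
wrist_force: [-0.4, -0.6, -0.5]
width: 0.442
finger_force: 0.0
```

View pics/w16.png

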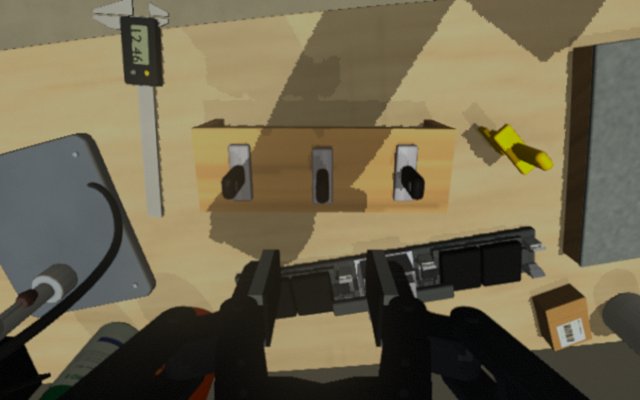

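All three keys stand in the rack, at (239,172), (322,175) and (407,172). Both pads are seated, the bar is locked and the arm is clear, so I'll hand in.

```bash
python3 -c "
from cell import *
print(job_done())"
```

```text
the job is handed in; nothing more can be done
None
```

The job is handed in at about 57 s on the robot's clock; no verdict came back. The second key tried (middle slot) opened the bar, both pads are pressed flat, the bar is locked over them again, and all three keys stand in the rack.

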